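Charge a hollow damping pillar with its steel balls and cap it

ROBOT

A 6-joint arm with a two-finger parallel gripper is mounted at the origin on the work surface. World frame = base frame: x ahead of the robot, y to its left, z up, the work surface at z = 0. Lengths are in m, angles in rad, forces in N, time in s.
With the tool pointing down it reaches from about 0.35 to 0.775 m from the base axis. Payload 7.3 kg.
Tool frame: the origin (TCP) lies on the front face of the gripper's body, between the roots of the fingers; the fingertips stand 66 mm ahead of it and the grasp point (between the pads) lies 47 mm ahead of it; z points along the fingers, y is the direction in which the jaws open and shut (so a half turn about z gives the same grasp; the last joint's range is limited). The gripper opens to 92 mm and grips with 3 to 60 N. Pads are 19 mm wide; open, the fingers measure 130 mm over their backs; the gripper's body (75 mm by 190 mm) begins 47 mm behind the grasp point.
Start: joints at [1.015, 0.342, 1.524, -0, 1.275, -0.146], TCP at [0.209, 0.482, 0.292] pointing down, gripper open.
Joint ranges: [-2.53, 2.53], [-0.77, 2.02], [0.04, 2.7], [-1, 4.14], [0.28, 2.66], [-3.11, 3.11]. Speed limits (rad/s): [2.57, 2.57, 3.14, 3.14, 3.14, 3.14].

INTERFACE

Orientations are given as [roll, pitch, yaw] about the fixed x, y, z axes, in that order (R = Rz(yaw) Ry(pitch) Rx(roll)).
In Python, from cell import observe, read_camera, hand_in, search_frame, tip_of gives the robot as it stands. The module is installed in compiled form; this text tells all that it offers.
- The arm moves only by the tool apply_moves, never from a script. Its argument "motion" is a list of rows, each an object with "offset": the shift along the tool's x, y, z in mm, a list of three; "rotation": the turn, a rotation vector about the tool's x, y, z in rad, a list of three. In form: [{"offset": [x, y, z], "rotation": [rx, ry, rz]}, ...]. A call has 1 to 12 rows; each row shifts and turns the pose as measured when the row begins, along the tool's axes as they then stand; what a row does not reach is not made up. A row lasts 1/12 s, in which the tool goes at most 41.7 mm and 7.16 degrees, less where a joint would pass 70% of its speed; a pose out of reach is approached as far as the arm can. A call with a gripper value outside its range is refused whole. "grip" is the closure, from 0 (fully open) to 1 (shut), set as the call begins (left out, the last holds). The fingers move at their own pace and stop on an object; "grip_force" is the grip in N (left out, the last holds). Time passes only in rows, so rows that do not move let the fingers close. It gives the time, the measured TCP pose, the force and the opening at its end, in the units of the state.
- observe(): the state, without advancing time (a new reading comes with each control period).
- read_camera(name): name is "scene" or "top" or "wrist"; returns a dict with "img" (400x640x3 uint8, red, green, blue), "camera_matrix" (3x3 intrinsics, pixels), "R" (3x3) and "t" (3): a world point X has camera coordinates R X + t; the wrist camera has in their place "tool_from_camera" (4x4, takes a point from camera to tool coordinates, whose origin is the TCP and whose axes are the flange's). Camera axes: x right, y down, z forward; pixel columns grow to the right and rows downward; lengths in m; the calibration is good to about 2 mm. The wrist camera is an equidistant fisheye: a pixel r from the principal point sees the ray r / f radians off the axis. A picture is of the moment at which its call begins: read the wrist's pose just before it. There is no depth.
- hand_in(): hands the job in, once; it reports no verdict.
Trained networks look in a picture, given as the dict that the camera call returned (one of the last four; its "shot" number tells which), for a name from the list of things; names that differ only in an ending like _2 or _b are one class to them, and where a whole thing is asked for, a point or a joint stands for the part that bears it (a point fixed in the world has none). Each returns a list of dicts, best first, with "score" (0 to 1); they miss things now and then, are a little off and sometimes report something else, mostly with a low value. They report only what shows in the picture. A call takes as long as a camera call. They do not tell look-alikes from the thing itself.
- search_frame(query, picture): "location" ([x, y, z] in m, in world coordinates, good to about 4 mm: the middle of the surface that is visible of it).
- tip_of(query, picture): "location" ([x, y, z] in m, in world coordinates, good to about 4 mm: a listed point, or the origin of a listed thing).
The state is a dict: "time": time; "qpos": joint angles; "qvel": joint speeds; "joint_efforts": joint torques, N m; "tool_pos": TCP position; "tool_rot": TCP orientation; "contact_force": force on the tool from outside, world axes, zero at the start; "torque": the same for the moment, N m; "opening": finger opening in m.
Only numpy, scipy, OpenCV 4.12 (cv2) and the standard library are available. Lean on these libraries where they do the work, as an engineer would, in place of code of your own. Each camera call takes 0.05 s, during which the arm holds its last target.

TASK

Charge the open hollow damping pillar with its four steel balls: lift the little blue-grey scoop by its handle, keep it level until the lip of its spout sits just inside the bore at the pillar's top, and only then tilt it, lip staying in the bore, so that all four balls run in and none is spilt. Stand the empty scoop back flat on the table, clear of the pillar. Then lay the round cap on the pillar with its hole over the locating pin, nudging it until it drops fully home, flat and centred like the one on the finished pillar, and leave the other things on the table where they are.

Things in the scene. Friction and masses are not known exactly. Their poses are not given: they have to be found in the camera images.
- scoop: small blue-grey trough-shaped charging scoop, loose, 0.12 kg, open on top, 24 mm wide outside, 20 mm inside, walls to z = 26 mm. Origin: on the flat underside (on the table); +x forward to the spout, z up. Flat floor x -50 to 20 mm, 2 mm thick, then a 17 deg ramp up to the spout at x = 50 mm. The ramp holds the balls on the level; they roll freely, one behind the other: tilt nose down 45 to 55 deg to empty
- scoop_grip (a point): middle of the scoop's black flat-sided handle, at (-90, 0, 29) mm in the scoop's frame, same axes. Handle runs along x from -124 to -60 mm behind the trough, 14 mm wide (y), z 20 to 38 mm
- scoop_lip (a point): middle of the lower edge of the spout's lip, at (89, 0, 3) mm in the scoop's frame, same axes. Spout: x 50 to 86 mm, 24 mm wide, level, underside at z = 9 mm, floor at 11 mm, walls to 26 mm; its open front end is turned down as a 20 mm wide lip that reaches z = 3 mm at x = 90 mm
- ball1: polished steel ball, 14 mm diameter, 11 g; origin at its centre. The four balls start loose in the scoop, in a row
- ball2: polished steel ball, 14 mm diameter, 11 g; origin at its centre. The four balls start loose in the scoop, in a row
- ball3: polished steel ball, 14 mm diameter, 11 g; origin at its centre. The four balls start loose in the scoop, in a row
- ball4: polished steel ball, 14 mm diameter, 11 g; origin at its centre. The four balls start loose in the scoop, in a row
- pillar: open pillar: round, steel, fixed, 66 mm diameter, 85 mm tall, on a 76 mm foot 8 mm thick. Origin: centre of underside, z up, +x towards its locating pin. In its flat top a centred open bore, 36 mm diameter, 70 mm deep. A low grey clamping fork (24 mm high, 80 mm wide) holds the foot and reaches 117 mm from the axis towards (-0.62, 0.78) in the pillar's x, y
- pillar_mouth (a point): centre of the bore's mouth, level with the flat top of the open pillar, 85 mm above the table; same axes as the pillar
- pillar_pin (a point): foot of the brass locating pin on the pillar's flat top, 26 mm from the axis along the pillar's +x; pin 6 mm diameter, 9 mm tall, its top 2.5 mm tapered to 3.6 mm
- cap: round aluminium cap, loose, 66 mm diameter, 6 mm thick, 85 g, with a black square grip block 16 x 16 mm standing on its middle from z = 6 to 34 mm, faces square to the cap's x and y. Origin: centre of the flat underside, z up, +x towards the hole for the pin
- cap_hole (a point): centre of the cap's through hole of 9.5 mm diameter at its underside, 26 mm from the cap's centre along its +x
- pillar_done: finished pillar, fixed, the same as the open one but already filled and capped (119 mm tall with the grip block): an example. Origin: centre of its underside, +x towards its pin, same fork
- spare_post: bystander: upright steel post, 25 mm diameter, 60 mm tall, loose; origin: centre of its underside
- lens_cell: bystander: black ring with a lens in it, 31 mm diameter, 12 mm high, loose; origin: centre of its underside
- loose_fork: bystander: grey clamping fork lying flat, 100 x 40 x 12 mm, loose, prongs to +x; origin: underside, 40 mm behind the prong tips
- ball_driver: bystander: screwdriver-like hex driver, red handle 24 mm thick, 180 mm long, lying; origin: below the handle's rear end, +x along the blade
- screw_jar: bystander: closed clear jar with a black lid, 52 mm diameter, 60 mm tall, loose; origin: centre of its underside
Mind the look-alikes: they are no part of the job. There is more than one size of the scoop; the one meant has the size given above. Of the things that look like the cap, take the one that is farthest to the robot's right at the start.

How it is judged:
On the way, in this order (a step that is already met when the one before it is completed fails the run):
1. the scoop is held near level (within 20 deg), all balls still in it, with its lip just inside the bore of the open pillar (horizontal distance between scoop_lip and pillar_mouth below 0.018 m and z of scoop_lip in the frame of pillar_mouth below -0.001 m and angle between scoop's own z axis and vertical below 0.35 rad and distance between each of ball1, ball2, ball3, ball4 and scoop below 0.075 m), for 0.2 s.
2. all four balls lie in the bore (horizontal distance between each of ball1, ball2, ball3, ball4 and pillar_mouth below 0.016 m and z of each of ball1, ball2, ball3, ball4 in the frame of pillar_mouth below -0.004 m), for 0.2 s.
3. the empty scoop stands flat on the table, let go (height (world z) of scoop below 0.004 m and angle between scoop's own z axis and vertical below 0.06 rad and contact force between scoop and the fingers below 0.05 N), for 0.2 s.
At the end, for the whole second after the job is handed in: All four balls in the bore. Cap at rest on the open pillar, hole over the pin (within 3 mm), flush with the top (1.5 mm), flat (0.04 rad), centred within 8 mm. Empty scoop upright, flat on the table (0.06 rad, 4 mm), at rest, not touching the pillar (all of step 2 and horizontal distance between cap_hole and pillar_pin below 0.003 m and z of cap in the frame of pillar_mouth between -0.002 and 0.0015 m and horizontal distance between cap and pillar_mouth below 0.008 m and angle between cap's own z axis and vertical below 0.04 rad and linear speed of each of cap, scoop below 0.01 m/s and height (world z) of scoop below 0.004 m and angle between scoop's own z axis and vertical below 0.06 rad and contact force between scoop and pillar below 0.05 N).
It fails at once if a ball is spilt: it is neither with the scoop nor at the open pillar ((distance between ball1 and scoop above 0.115 m and horizontal distance between ball1 and pillar_mouth above 0.034 m) or (distance between ball2 and scoop above 0.115 m and horizontal distance between ball2 and pillar_mouth above 0.034 m) or (distance between ball3 and scoop above 0.115 m and horizontal distance between ball3 and pillar_mouth above 0.034 m) or (distance between ball4 and scoop above 0.115 m and horizontal distance between ball4 and pillar_mouth above 0.034 m)).
It fails at once if the scoop is tilted by more than 26 deg with balls still in it while its lip is out of the bore (angle between scoop's own z axis and vertical above 0.45 rad and not (horizontal distance between scoop_lip and pillar_mouth below 0.02 m and z of scoop_lip in the frame of pillar_mouth below 0.003 m) and not (horizontal distance between each of ball1, ball2, ball3, ball4 and pillar_mouth below 0.016 m and z of each of ball1, ball2, ball3, ball4 in the frame of pillar_mouth below -0.004 m)).
It fails at once if a bystander is moved by more than 25 mm (distance of any of spare_post, lens_cell, loose_fork, ball_driver, screw_jar from where it was at the start of the episode above 0.025 m).
It also fails if it takes over 64 s, if anything falls off the work surface, if the arm or the gripper's body presses on something with over 40 N, if the wrist force passes 120 N, or if a joint passes its speed limit or range.

## Working session

There is one attempt and no reset: what is moved stays moved. The work goes in short steps, Python scripts to look and compute and a tool call to move; the robot and the scene stay as the last step left them, time stands still between calls to the robot, and variables do not carry over. Pictures are saved under pics/ and viewed, and the job is handed in when it is done.

Besides the shell and the picture viewer there is one more tool, called after ">>>" as name([rows], argument=value, ...), one row to a line, values as JSON. apply_moves: Moves the arm, as the interface text tells. Its arguments: {"type":"object","properties":{"motion":{"type":"array"},"grip":{"type":"number"},"grip_force":{"type":"number"}},"required":["motion"]}

```bash
mkdir -p pics; ls
cat > h.py <<'E'
import numpy as np, cv2
from scipy.spatial.transform import Rotation as Ro
from cell import *
def save(p,n): cv2.imwrite(f'pics/{n}.png', p['img'][:,:,::-1])
E
python3 - <<'E'
from h import *
s=observe(); print(s)
for n in ('scene','top'):
    p=read_camera(n); save(p,n+'0')
    print(n,p['camera_matrix'].tolist(),p['R'].tolist(),p['t'].tolist())
    for q in ('scoop','scoop_grip','scoop_lip','pillar','pillar_mouth','pillar_pin','cap','cap_hole','ball1'):
        for r in tip_of(q,p): print(q,np.round(r['location'],3),round(r['score'],2))
E
```

```text
pics
{'time': 0.0, 'qpos': array([ 1.01501159e+00,  3.42719425e-01,  1.52504253e+00, -1.76319739e-05,
        1.27540279e+00, -1.46002894e-01]), 'qvel': array([ 9.72714326e-05,  5.87137344e-04,  1.61610714e-03, -7.51518910e-04,
       -4.83499841e-04,  2.36955255e-06]), 'joint_efforts': array([-8.71980683e-04, -4.31236231e+01, -2.44224018e+01,  7.18108658e-02,
        5.59470069e-02, -1.84706341e-04]), 'tool_pos': array([0.20897935, 0.48126623, 0.2915377 ]), 'tool_rot': array([-3.14003484e+00, -2.12034213e-04,  2.73181579e+00]), 'contact_force': array([-0.60026788, -0.9439175 , -0.55458188]), 'torque': array([ 0.00216794,  0.01164293, -0.0133391 ]), 'opening': 0.09198015319053843}
scene [[446.80977818781287, 0.0, 322.1832345283869], [0.0, 446.80977818781287, 194.9904496093012], [0.0, 0.0, 1.0]] [[0.1704491657938829, 0.985350198424166, -0.005662891984344447], [0.8549295444352913, -0.1507411852990006, -0.49635931451552073], [-0.4899413800974916, 0.0797626574288321, -0.8680987055329917]] [-0.08219949804459244, -0.3828250066634499, 1.3703753350996197]
scoop [ 0.284 -0.31   0.002] 0.71
sc
[... 815 characters left out ...]
2], [0.19809056755382135, 0.0031611816798181396, -0.9801786235052223]] [0.028279085486760325, 0.5072109198536128, 1.282217537822535]
scoop [ 0.503 -0.213  0.005] 0.66
scoop [ 0.287 -0.314  0.001] 0.57
scoop [ 0.375  0.394 -0.001] 0.49
scoop_grip [ 0.507 -0.304  0.03 ] 0.75
scoop_grip [ 0.163 -0.275  0.04 ] 0.66
scoop_lip [ 0.404 -0.348  0.006] 0.67
scoop_lip [ 0.5   -0.122  0.004] 0.63
pillar [ 0.469  0.009 -0.002] 0.65
pillar_mouth [0.467 0.013 0.088] 0.91
pillar_pin [0.494 0.01  0.085] 0.74
cap [ 0.684  0.025 -0.002] 0.75
cap [ 0.674 -0.089  0.002] 0.65
cap [ 0.507 -0.301  0.029] 0.33
cap_hole [ 0.701  0.046 -0.   ] 0.9
cap_hole [ 0.705 -0.1   -0.   ] 0.66
cap_hole [0.466 0.011 0.088] 0.48
```

View pics/scene0.png

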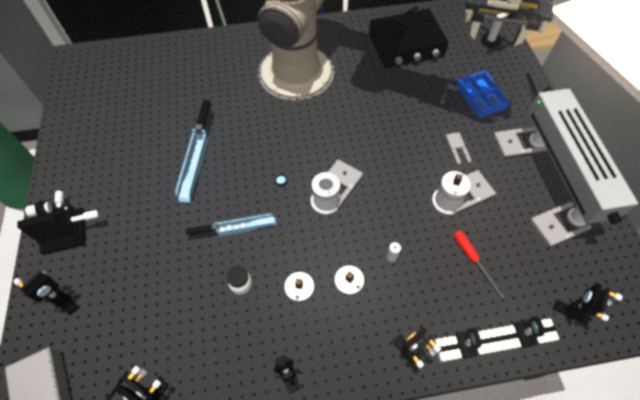

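View pics/top0.png

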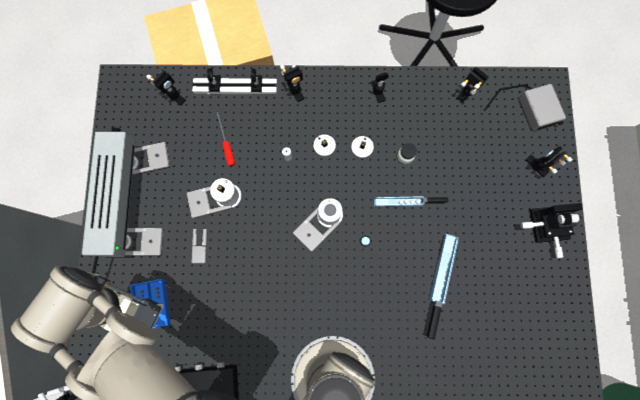

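The small scoop lies at about (0.50, -0.21), pointing towards +y; in the top view it is at px (400,201). The open pillar is at top px (330,211). The right-hand cap is at top px (362,146). I'll move over the scoop to see it with the wrist camera.

```bash
cat >> h.py <<'E'
def rot(rpy): return Ro.from_euler('xyz',rpy)
def plan(p1,R1,n,p0=None,R0=None,show=True):
    """rows from the measured pose to p1,R1 in n equal steps (tool axes)"""
    if p0 is None:
        s=observe(); p0=s['tool_pos']; R0=rot(s['tool_rot'])
    w=(R0.inv()*R1).as_rotvec()
    d=(np.array(p1)-p0)/n
    rows=[]
    for i in range(n):
        Ri=R0*Ro.from_rotvec(w*i/n)
        rows.append((np.round(Ri.inv().apply(d)*1000,1).tolist(),np.round(w/n,4).tolist()))
    if show:
        for r in rows: print('{"offset":%s,"rotation":%s},'%r)
    return rows
E
python3 -c "
from h import *
plan([.46,-.22,.30],rot([np.pi,0,1.6]),23)"
```

```text
{"offset":[-22.2, -23.6, -0.3],"rotation":[0.0, -0.0, 0.0492]},
{"offset":[-23.3, -22.5, -0.3],"rotation":[0.0, -0.0, 0.0492]},
{"offset":[-24.4, -21.3, -0.3],"rotation":[0.0, -0.0, 0.0492]},
{"offset":[-25.4, -20.1, -0.3],"rotation":[0.0, -0.0, 0.0492]},
{"offset":[-26.3, -18.8, -0.3],"rotation":[0.0, -0.0, 0.0492]},
{"offset":[-27.2, -17.5, -0.3],"rotation":[0.0, -0.0, 0.0492]},
{"offset":[-28.1, -16.2, -0.3],"rotation":[0.0, -0.0, 0.0492]},
{"offset":[-28.8, -14.8, -0.3],"rotation":[0.0, -0.0, 0.0492]},
{"offset":[-29.5, -13.3, -0.3],"rotation":[0.0, -0.0, 0.0492]},
{"offset":[-30.1, -11.9, -0.3],"rotation":[0.0, -0.0, 0.0492]},
{"offset":[-30.7, -10.4, -0.3],"rotation":[0.0, -0.0, 0.0492]},
{"offset":[-31.2, -8.8, -0.3],"rotation":[0.0, -0.0, 0.0492]},
{"offset":[-31.6, -7.3, -0.3],"rotation":[0.0, -0.0, 0.0492]},
{"offset":[-31.9, -5.7, -0.3],"rotation":[0.0, -0.0, 0.0492]},
{"offset":[-32.1, -4.2, -0.3],"rotation":[0.0, -0.0, 0.0492]},
{"offset":[-32.3, -2.6, -0.3],"rotation":[0.0, -0.0, 0.0492]},
{"offset":[-32.4, -1.0, -0.3],"rotation":[0.0, -0.0, 0.0492]},
{"offset":[-32.4, 0.6, -0.3],"rotation":[0.0, -0.0, 0.0492]},
{"offset":[-32.3, 2.2, -0.3],"rotation":[0.0, -0.0, 0.0492]},
{"offset":[-32.2, 3.8, -0.3],"rotation":[0.0, -0.0, 0.0492]},
{"offset":[-31.9, 5.4, -0.3],"rotation":[0.0, -0.0, 0.0492]},
{"offset":[-31.6, 6.9, -0.3],"rotation":[0.0, -0.0, 0.0492]},
{"offset":[-31.3, 8.5, -0.3],"rotation":[0.0, -0.0, 0.0492]},
```

>>> apply_moves([
  {"offset": [-22, -23.5, 0], "rotation": [0, 0, 0.049]},
  {"offset": [-23.5, -22.5, 0], "rotation": [0, 0, 0.049]},
  {"offset": [-24.5, -21, 0], "rotation": [0, 0, 0.049]},
  {"offset": [-25.5, -20, 0], "rotation": [0, 0, 0.049]},
  {"offset": [-26.5, -19, 0], "rotation": [0, 0, 0.049]},
  {"offset": [-27, -17.5, 0], "rotation": [0, 0, 0.049]},
  {"offset": [-28, -16, 0], "rotation": [0, 0, 0.049]},
  {"offset": [-29, -15, 0], "rotation": [0, 0, 0.049]},
  {"offset": [-29.5, -13.5, 0], "rotation": [0, 0, 0.049]},
  {"offset": [-30, -12, 0], "rotation": [0, 0, 0.049]},
  {"offset": [-30.5, -10.5, 0], "rotation": [0, 0, 0.049]},
  {"offset": [-31, -9, 0], "rotation": [0, 0, 0.049]},
])

```text
time: 2.0
tool_pos: [0.339, 0.1044, 0.2918]
tool_rot: [3.135, -0.001, 2.128]
contact_force: [0.2, 0.5, 1.6]
opening: 0.0919
```

>>> apply_moves([
  {"offset": [-31.5, -7.5, 0], "rotation": [0, 0, 0.049]},
  {"offset": [-32, -5.5, 0], "rotation": [0, 0, 0.049]},
  {"offset": [-32, -4, 0], "rotation": [0, 0, 0.049]},
  {"offset": [-32.5, -2.5, 0], "rotation": [0, 0, 0.049]},
  {"offset": [-32.5, -1, 0], "rotation": [0, 0, 0.049]},
  {"offset": [-32.5, 0.5, 0], "rotation": [0, 0, 0.049]},
  {"offset": [-32.5, 2, 0], "rotation": [0, 0, 0.049]},
  {"offset": [-32, 4, 0], "rotation": [0, 0, 0.049]},
  {"offset": [-32, 5.5, 0], "rotation": [0, 0, 0.049]},
  {"offset": [-31.5, 7, 0], "rotation": [0, 0, 0.049]},
  {"offset": [-31, 8.5, 0], "rotation": [0, 0, 0.049]},
  {"offset": [0, 0, 0], "rotation": [0, 0, 0]},
])

```text
time: 3.0
tool_pos: [0.4536, -0.2585, 0.2935]
tool_rot: [3.128, -0.001, 1.552]
contact_force: [-1.7, 0.9, -0.6]
opening: 0.092
```

Run:
```python
from h import *
s=observe(); print(s['time'],s['tool_pos'],s['tool_rot'],s['qpos'])
p=read_camera('wrist'); save(p,'w1'); print(p['camera_matrix'],p['tool_from_camera'])
for q in ('scoop','scoop_grip','scoop_lip','pillar_mouth','pillar_pin','pillar','cap','cap_hole','ball1'):
        for r in tip_of(q,p): print(q,np.round(r['location'],4),round(r['score'],2))
```

```text
3.0 [ 0.4536056  -0.25849692  0.29351441] [ 3.12773931e+00 -5.86158435e-04  1.55189118e+00] [-0.6691646   0.33019562  1.5379677   0.00929033  1.26277011 -0.65302485]
[[309.70691629   0.         317.35089711]
 [  0.         309.70691629 201.90463528]
 [  0.           0.           1.        ]] [[ 2.58928801e-04 -9.63570061e-01 -2.67455922e-01  7.24400988e-02]
 [ 9.99999911e-01  3.38778914e-04 -2.52409595e-04  1.46413609e-03]
 [ 3.33822755e-04 -2.67455833e-01  9.63570063e-01 -9.31624873e-02]
 [ 0.00000000e+00  0.00000000e+00  0.00000000e+00  1.00000000e+00]]
scoop [ 5.034e-01 -2.155e-01  3.000e-04] 0.68
scoop [ 0.2837 -0.313   0.0012] 0.68
scoop [ 0.5037 -0.1228  0.0021] 0.64
scoop_grip [ 0.5096 -0.3003  0.027 ] 0.73
scoop_lip [ 0.5039 -0.1202  0.0019] 0.77
scoop_lip [ 0.4083 -0.3423  0.0049] 0.59
scoop_lip [ 7.041e-01 -9.440e-02 -6.000e-04] 0.52
pillar_mouth [ 0.6447 -0.2184 -0.005 ] 0.66
pillar_mouth [ 0.5026 -0.2472  0.0108] 0.31
cap [ 0.6758 -0.0908 -0.001 ] 0.79
cap [ 0.5098 -0.2997  0.0257] 0.68
cap_hole [ 0.7033 -0.0946  0.0009] 0.78
ball1 [ 0.5026 -0.1215  0.004 ] 0.69
ball1 [ 0.5052 -0.2466  0.0116] 0.67
ball1 [ 0.5065 -0.2184  0.0094] 0.67
ball1 [ 0.5028 -0.2378  0.0096] 0.58
ball1 [ 0.5049 -0.2041  0.0077] 0.45
ball1 [ 6.749e-01 -8.850e-02  3.000e-04] 0.38
```

View pics/w1.png

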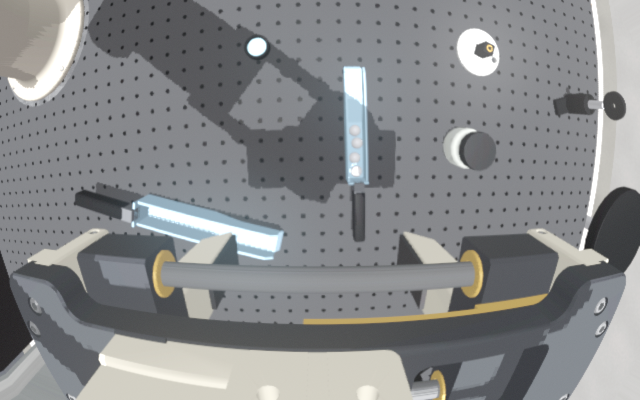

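The wrist view shows the scoop from px (355,68) at the spout to (359,240) at the handle end. The cap is at (478,52). I'll work out the axis from these pixels.

```bash
cat >> h.py <<'E'
def ray_w(p,uv,pos,R):
    K=p['camera_matrix']; d=np.array([(uv[0]-K[0,2]),(uv[1]-K[1,2])]); r=np.hypot(*d); th=r/K[0,0]
    v=np.array([*(d/max(r,1e-9)*np.sin(th)),np.cos(th)])
    T=p['tool_from_camera']; return pos+R.apply(T[:3,3]), R.apply(T[:3,:3]@v)
def ray_f(p,uv):
    K=p['camera_matrix']; v=np.linalg.inv(K)@[uv[0],uv[1],1]; return -p['R'].T@p['t'], p['R'].T@v
def onz(od,z): o,d=od; return o+d*(z-o[2])/d[2]
E
python3 - <<'E'
from h import *
s=observe(); p=read_camera('wrist'); P,R=s['tool_pos'],rot(s['tool_rot'])
im=p['img'][:,:,::-1]
cv2.imwrite('pics/w1c.png',cv2.resize(im[50:260,300:420],None,fx=5,fy=5,interpolation=cv2.INTER_CUBIC)[:,:][0:1050].copy() if 0 else cv2.resize(im[55:250,320:400],None,fx=3,fy=3,interpolation=cv2.INTER_CUBIC))
t=read_camera('top'); cv2.imwrite('pics/t1c.png',cv2.resize(t['img'][180:230,300:460,::-1],None,fx=5,fy=5,interpolation=cv2.INTER_CUBIC))
cv2.imwrite('pics/t1d.png',cv2.resize(t['img'][125:170,300:430,::-1],None,fx=6,fy=6,interpolation=cv2.INTER_CUBIC))
E
```

```text
(no output)
```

View pics/w1c.png

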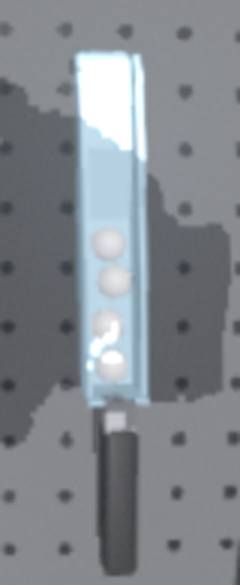

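View pics/t1c.png

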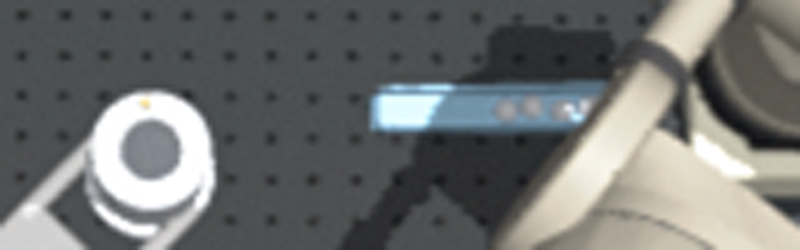

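View pics/t1d.png

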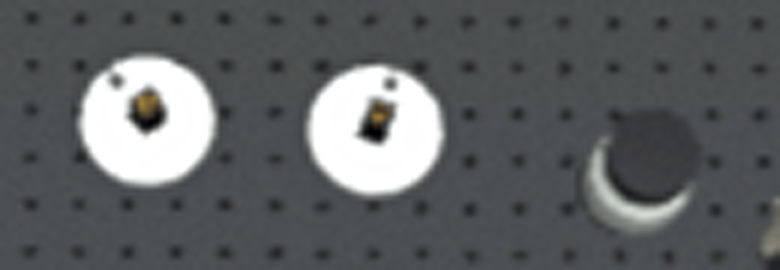

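Run:
```python
from h import *
s=observe(); P,R=s['tool_pos'],rot(s['tool_rot'])
p=read_camera('wrist');t=read_camera('top'); c=read_camera('scene')
for uv,z in (((320+121.5/3,55+432/3),.038),((320+120/3,55+573/3),.038),((320+108/3,55+53/3),.026),((320+117/3,55+402/3),.026)): print(uv,onz(ray_w(p,uv,P,R),z).round(4))
for n,uv,z in (('mouth',(300+30.2,180+30.2),.085),('pin',(329,200.6),.094),('cap',(362.6,146.6),.006),('hole',(365,138.8),.006),('lipend',(300+375/5,180+107/5),.02)):
    print(n,onz(ray_f(t,uv),z).round(4))
save(c,'s1')
cv2.imwrite('pics/s1c.png',cv2.resize(c['img'][165:220,290:380,::-1],None,fx=8,fy=8,interpolation=cv2.INTER_CUBIC))
cv2.imwrite('pics/s1d.png',cv2.resize(c['img'][255:310,275:375,::-1],None,fx=8,fy=8,interpolation=cv2.INTER_CUBIC))
for q,pp in (('pillar_mouth',t),('pillar_pin',t),('pillar',t),('pillar_mouth',c),('pillar_pin',c),('cap',t),('cap',c),('cap_hole',t),('cap_hole',c)):
        for r in tip_of(q,pp): print(q,np.round(r['location'],4),round(r['score'],2))
```

```text
(360.5, 199.0) [ 0.5078 -0.2741  0.038 ]
(360.0, 246.0) [ 0.5091 -0.3343  0.038 ]
(356.0, 72.66666666666667) [ 0.5036 -0.1262  0.026 ]
(359.0, 189.0) [ 0.5075 -0.2648  0.026 ]
mouth [0.4642 0.0109 0.085 ]
pin [0.4899 0.0145 0.094 ]
cap [ 0.6764 -0.0885  0.006 ]
hole [ 0.7015 -0.0962  0.006 ]
lipend [ 0.5029 -0.1224  0.02  ]
pillar_mouth [0.466  0.0113 0.0891] 0.66
pillar_mouth [0.519  0.3152 0.006 ] 0.44
pillar_pin [0.4938 0.0092 0.0845] 0.87
pillar [0.4703 0.0092 0.001 ] 0.56
pillar_mouth [0.4639 0.0151 0.0843] 0.68
pillar_pin [0.4903 0.0122 0.0874] 0.79
cap [0.6822 0.0264 0.0012] 0.7
cap [ 0.6734 -0.0875  0.0028] 0.54
cap [ 0.6413  0.1408 -0.    ] 0.35
cap [0.6869 0.0297 0.0012] 0.89
cap [ 0.6751 -0.0884  0.0011] 0.61
cap_hole [ 0.7026  0.0441 -0.0014] 0.74
cap_hole [ 0.7033 -0.1026  0.0022] 0.56
cap_hole [0.704  0.0442 0.0055] 0.97
cap_hole [ 0.7036 -0.0991  0.0008] 0.9
```

View pics/s1c.png

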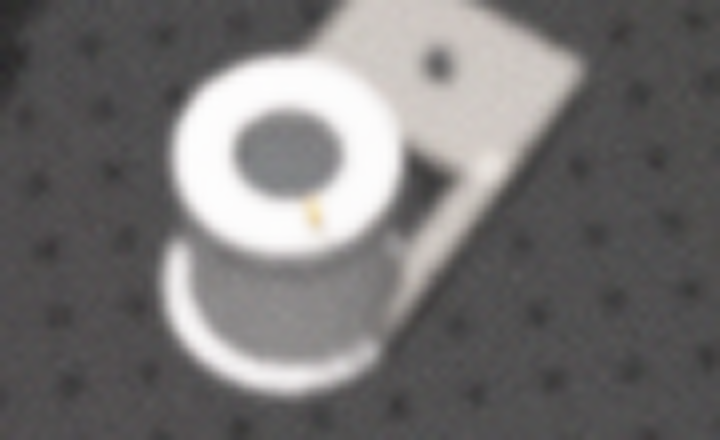

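View pics/s1d.png

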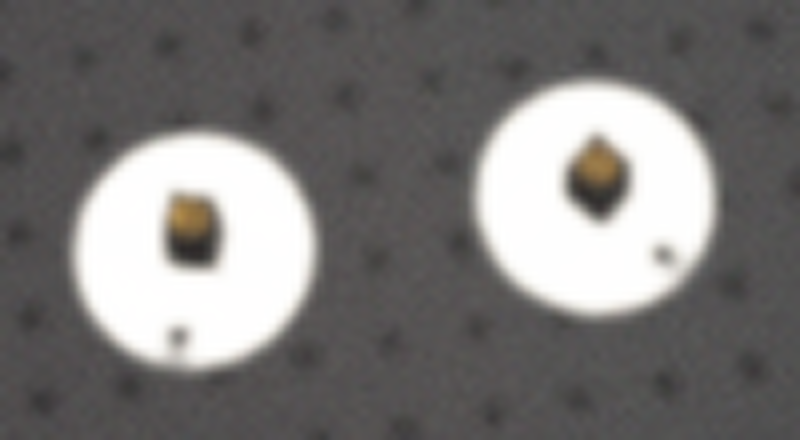

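Dry run of the tilted pouring pose with the empty gripper, to check the joints.

```bash
cat >> h.py <<'E'
def scoop_tcp(lip,phi,th,g=(-.09,0,.029)):
    """TCP pose for scoop lip at given world point, heading phi, nose-down th"""
    Rs=Ro.from_euler('z',phi)*Ro.from_euler('y',th)
    Rt=Rs*Ro.from_euler('x',np.pi)
    grip=np.array(lip)+Rs.apply(np.array(g)-[.089,0,.003])
    return grip-Rt.apply([0,0,.047]),Rt
E
python3 - <<'E'
from h import *
P,R=scoop_tcp([.464,.002,.082],1.597,np.radians(52)); print(P,R.as_euler('xyz'))
plan(P,R,11)
E
```

```text
[ 0.46538022 -0.05066053  0.26799721] [3.14159265 0.90757121 1.597     ]
{"offset":[18.5, 0.9, 2.4],"rotation":[-0.0005, -0.0827, -0.0038]},
{"offset":[18.6, 1.0, 0.9],"rotation":[-0.0005, -0.0827, -0.0038]},
{"offset":[18.6, 1.0, -0.6],"rotation":[-0.0005, -0.0827, -0.0038]},
{"offset":[18.5, 1.1, -2.2],"rotation":[-0.0005, -0.0827, -0.0038]},
{"offset":[18.2, 1.2, -3.7],"rotation":[-0.0005, -0.0827, -0.0038]},
{"offset":[17.8, 1.3, -5.2],"rotation":[-0.0005, -0.0827, -0.0038]},
{"offset":[17.4, 1.3, -6.6],"rotation":[-0.0005, -0.0827, -0.0038]},
{"offset":[16.7, 1.4, -8.1],"rotation":[-0.0005, -0.0827, -0.0038]},
{"offset":[16.0, 1.5, -9.4],"rotation":[-0.0005, -0.0827, -0.0038]},
{"offset":[15.2, 1.5, -10.7],"rotation":[-0.0005, -0.0827, -0.0038]},
{"offset":[14.2, 1.6, -11.9],"rotation":[-0.0005, -0.0827, -0.0038]},
```

>>> apply_moves([
  {"offset": [18.5, 1, 2.5], "rotation": [0, -0.083, 0]},
  {"offset": [18.5, 1, 1], "rotation": [0, -0.083, 0]},
  {"offset": [18.5, 1, -0.5], "rotation": [0, -0.083, 0]},
  {"offset": [18.5, 1, -2], "rotation": [0, -0.083, 0]},
  {"offset": [18, 1, -3.5], "rotation": [0, -0.083, 0]},
  {"offset": [18, 1, -5], "rotation": [0, -0.083, 0]},
  {"offset": [17.5, 1, -6.5], "rotation": [0, -0.083, 0]},
  {"offset": [16.5, 1.5, -8], "rotation": [0, -0.083, 0]},
  {"offset": [16, 1.5, -9.5], "rotation": [0, -0.083, 0]},
  {"offset": [15, 1.5, -10.5], "rotation": [0, -0.083, 0]},
  {"offset": [14, 1.5, -12], "rotation": [0, -0.083, 0]},
  {"offset": [0, 0, 0], "rotation": [0, 0, 0]},
])

```text
time: 5.2
tool_pos: [0.4724, -0.047, 0.266]
tool_rot: [3.078, 0.957, 1.506]
contact_force: [-0.1, 0.7, -0.6]
opening: 0.092
```

Run:
```python
from h import *
s=observe(); print(s['time'],s['qpos'],s['tool_pos'],s['tool_rot'])
P,R=s['tool_pos'],rot(s['tool_rot'])
p=read_camera('wrist'); save(p,'w2')
for q in ('pillar_mouth','pillar_pin','scoop_grip','scoop_lip'):
        for r in tip_of(q,p): print(q,np.round(r['location'],4),round(r['score'],2))
```

```text
5.2 [ 0.17293048  0.44501667  1.78212414 -0.98537007  1.32066894  0.67624848] [ 0.47240523 -0.04698322  0.26603976] [3.07795144 0.95655194 1.50557524]
pillar_mouth [ 0.6789 -0.0897  0.0022] 0.57
pillar_mouth [ 0.7045 -0.0963  0.0016] 0.45
pillar_pin [ 0.6479 -0.2165 -0.0022] 0.58
scoop_grip [ 0.1647 -0.2783  0.0416] 0.83
scoop_grip [ 0.5078 -0.3029  0.0293] 0.75
scoop_lip [ 0.4041 -0.3434  0.005 ] 0.67
```

View pics/w2.png

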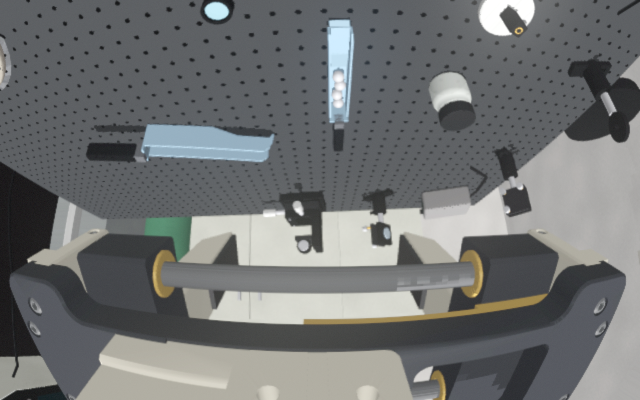

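Joint 4 came to -0.985, close to its limit of -1. I'll grasp with the tool leaning back 0.35 rad so that pouring stays well within range.

```bash
cat >> h.py <<'E'
LEAN=.35
def tool_of_scoop(Rs): return Rs*Ro.from_euler('y',-LEAN)*Ro.from_euler('x',np.pi)
def stcp(lip,phi,th,g=(-.09,0,.029)):
    Rs=Ro.from_euler('z',phi)*Ro.from_euler('y',th)
    Rt=tool_of_scoop(Rs)
    return np.array(lip)+Rs.apply(np.array(g)-[.089,0,.003])-Rt.apply([0,0,.047]),Rt
def gtcp(grip,phi,back=0.):
    Rt=tool_of_scoop(Ro.from_euler('z',phi)); return np.array(grip)-Rt.apply([0,0,.047+back]),Rt
E
python3 - <<'E'
from h import *
P,R=gtcp([.5083,-.303,.029],1.597,.09); print(P,R.as_euler('xyz'))
plan(P,R,12)
E
```

```text
[ 0.50953083 -0.34996087  0.15769406] [ 3.14159265 -0.35        1.597     ]
{"offset":[-6.7, 3.2, 25.7],"rotation":[0.0023, 0.1086, -0.005]},
{"offset":[-9.5, 3.2, 24.8],"rotation":[0.0023, 0.1086, -0.005]},
{"offset":[-12.1, 3.2, 23.6],"rotation":[0.0023, 0.1086, -0.005]},
{"offset":[-14.6, 3.2, 22.1],"rotation":[0.0023, 0.1086, -0.005]},
{"offset":[-17.0, 3.2, 20.4],"rotation":[0.0023, 0.1086, -0.005]},
{"offset":[-19.1, 3.1, 18.4],"rotation":[0.0023, 0.1086, -0.005]},
{"offset":[-21.0, 3.1, 16.3],"rotation":[0.0023, 0.1086, -0.005]},
{"offset":[-22.7, 3.0, 13.9],"rotation":[0.0023, 0.1086, -0.005]},
{"offset":[-24.0, 2.9, 11.3],"rotation":[0.0023, 0.1086, -0.005]},
{"offset":[-25.1, 2.8, 8.7],"rotation":[0.0023, 0.1086, -0.005]},
{"offset":[-25.9, 2.7, 5.9],"rotation":[0.0023, 0.1086, -0.005]},
{"offset":[-26.4, 2.6, 3.0],"rotation":[0.0023, 0.1086, -0.005]},
```

>>> apply_moves([
  {"offset": [-6.5, 3, 25.5], "rotation": [0.002, 0.109, -0.005]},
  {"offset": [-9.5, 3, 25], "rotation": [0.002, 0.109, -0.005]},
  {"offset": [-12, 3, 23.5], "rotation": [0.002, 0.109, -0.005]},
  {"offset": [-14.5, 3, 22], "rotation": [0.002, 0.109, -0.005]},
  {"offset": [-17, 3, 20.5], "rotation": [0.002, 0.109, -0.005]},
  {"offset": [-19, 3, 18.5], "rotation": [0.002, 0.109, -0.005]},
  {"offset": [-21, 3, 16.5], "rotation": [0.002, 0.109, -0.005]},
  {"offset": [-22.5, 3, 14], "rotation": [0.002, 0.109, -0.005]},
  {"offset": [-24, 3, 11.5], "rotation": [0.002, 0.109, -0.005]},
  {"offset": [-25, 3, 8.5], "rotation": [0.002, 0.109, -0.005]},
  {"offset": [-26, 2.5, 6], "rotation": [0.002, 0.109, -0.005]},
  {"offset": [-20, 2.5, 3], "rotation": [0.002, 0.05, -0.005]},
])

```text
time: 6.45
tool_pos: [0.5093, -0.364, 0.172]
tool_rot: [3.081, -0.315, 1.611]
contact_force: [-0.8, -0.3, 0.1]
opening: 0.0918
```

Run:
```python
from h import *
s=observe(); print(s['time'],s['tool_pos'],s['tool_rot'],s['qpos'])
P,R=gtcp([.5083,-.303,.029],1.597,.06); print(P,R.as_euler('xyz'))
plan(P,R,4)
```

```text
6.45 [ 0.50933488 -0.36400468  0.17198412] [ 3.08064338 -0.31548634  1.61077891] [-0.84270155  0.71419919  1.26593691  0.25107074  1.3758833  -0.94848543]
[ 0.5092613  -0.33967747  0.12951288] [ 3.14159265 -0.35        1.597     ]
{"offset":[2.5, -0.5, 12.0],"rotation":[0.0141, 0.0085, 0.0035]},
{"offset":[2.4, -0.3, 12.0],"rotation":[0.0141, 0.0085, 0.0035]},
{"offset":[2.3, -0.2, 12.0],"rotation":[0.0141, 0.0085, 0.0035]},
{"offset":[2.2, -0.0, 12.0],"rotation":[0.0141, 0.0085, 0.0035]},
```

>>> apply_moves([
  {"offset": [2.5, -0.5, 12], "rotation": [0.014, 0.0085, 0.0035]},
  {"offset": [2.5, -0.3, 12], "rotation": [0.014, 0.0085, 0.0035]},
  {"offset": [2.3, -0.2, 12], "rotation": [0.014, 0.0085, 0.0035]},
  {"offset": [2.2, 0, 12], "rotation": [0.014, 0.0085, 0.0035]},
  {"offset": [0, 0, 0], "rotation": [0, 0, 0]},
])

```text
time: 6.87
tool_pos: [0.5041, -0.3485, 0.1265]
tool_rot: [-3.141, -0.349, 1.581]
contact_force: [0.1, 0.3, 0.2]
opening: 0.0921
```

Run:
```python
from h import *
s=observe(); print(s['time'],s['tool_pos'],s['tool_rot'])
p=read_camera('wrist'); save(p,'w3')
im=p['img'][:,:,::-1]
cv2.imwrite('pics/w3c.png',cv2.resize(im[0:260,220:480],None,fx=2.2,fy=2.2,interpolation=cv2.INTER_CUBIC))
for q in ('scoop_grip','scoop_lip','scoop'):
        for r in tip_of(q,p): print(q,np.round(r['location'],4),round(r['score'],2))
```

```text
6.8667 [ 0.50414524 -0.34854329  0.12647865] [-3.1409267  -0.34923006  1.58073792]
scoop_grip [ 0.5103 -0.3014  0.0271] 0.64
scoop_lip [ 0.5054 -0.1213  0.0054] 0.76
scoop_lip [ 0.4051 -0.3408  0.0062] 0.62
scoop [ 0.2864 -0.3118  0.0036] 0.97
scoop [ 0.5024 -0.2155 -0.0027] 0.67
```

View pics/w3c.png

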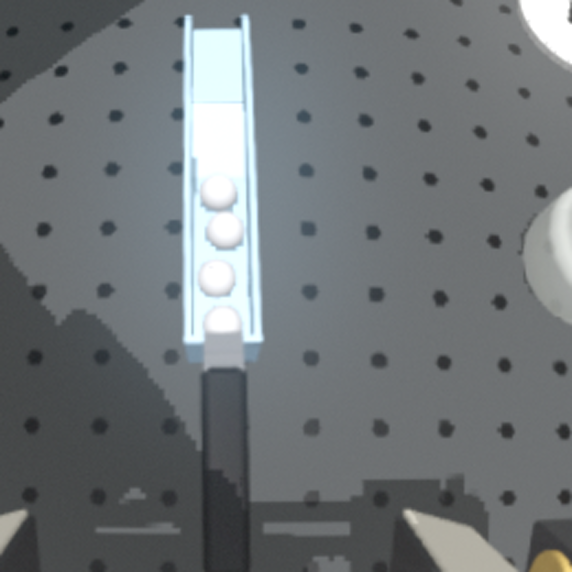

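The wrist close-up shows the handle axis from crop px (224,372) to (226,560), and the four balls in the trough.

Run:
```python
from h import *
s=observe(); P,R=s['tool_pos'],rot(s['tool_rot'])
p=read_camera('wrist')
for (u,v),z in (((224,372),.038),((226,555),.038),((216.5,17),.026),((223.5,340),.026)): print(onz(ray_w(p,(220+u/2.2,v/2.2),P,R),z).round(4))
P1,R1=gtcp([.5083,-.303,.029],1.597,.0); print(P1)
plan(P1,R1,8)
```

```text
[ 0.5094 -0.2766  0.038 ]
[ 0.5106 -0.3318  0.038 ]
[ 0.5059 -0.1318  0.026 ]
[ 0.5094 -0.2639  0.026 ]
[ 0.50872226 -0.31911066  0.07315052]
{"offset":[1.4, 0.4, 8.0],"rotation":[0.0012, 0.0007, -0.0017]},
{"offset":[1.4, 0.4, 8.0],"rotation":[0.0012, 0.0007, -0.0017]},
{"offset":[1.3, 0.4, 8.0],"rotation":[0.0012, 0.0007, -0.0017]},
{"offset":[1.3, 0.5, 8.0],"rotation":[0.0012, 0.0007, -0.0017]},
{"offset":[1.3, 0.5, 8.0],"rotation":[0.0012, 0.0007, -0.0017]},
{"offset":[1.3, 0.5, 8.0],"rotation":[0.0012, 0.0007, -0.0017]},
{"offset":[1.3, 0.5, 8.0],"rotation":[0.0012, 0.0007, -0.0017]},
{"offset":[1.3, 0.5, 8.0],"rotation":[0.0012, 0.0007, -0.0017]},
```

>>> apply_moves([
  {"offset": [1.4, 0.6, 8], "rotation": [0.001, 0.001, -0.002]},
  {"offset": [1.4, 0.6, 8], "rotation": [0.001, 0.001, -0.002]},
  {"offset": [1.3, 0.6, 8], "rotation": [0.001, 0.001, -0.002]},
  {"offset": [1.3, 0.6, 8], "rotation": [0.001, 0.001, -0.002]},
  {"offset": [1.3, 0.6, 7], "rotation": [0.001, 0.001, -0.002]},
  {"offset": [1.3, 0.6, 6], "rotation": [0.001, 0.001, -0.002]},
  {"offset": [0, 0, 0], "rotation": [0, 0, 0]},
])

```text
time: 7.7
tool_pos: [0.5099, -0.325, 0.0873]
tool_rot: [3.136, -0.349, 1.599]
contact_force: [-0.1, 1.2, -0.1]
opening: 0.0914
```

Run:
```python
from h import *
s=observe(); print(s['time'],s['tool_pos'],s['tool_rot'],s['contact_force'])
P1,R1=gtcp([.5098,-.3035,.029],1.597,.0); print(P1)
plan(P1,R1,4)
```

```text
7.7 [ 0.50986112 -0.32495205  0.08733626] [ 3.13638903 -0.34851362  1.5986209 ] [-0.10858463  1.24957106 -0.05912653]
[ 0.51022226 -0.31961066  0.07315052]
{"offset":[0.0, 0.1, 3.8],"rotation":[0.0012, 0.0004, 0.0004]},
{"offset":[0.0, 0.1, 3.8],"rotation":[0.0012, 0.0004, 0.0004]},
{"offset":[0.0, 0.1, 3.8],"rotation":[0.0012, 0.0004, 0.0004]},
{"offset":[0.0, 0.1, 3.8],"rotation":[0.0012, 0.0004, 0.0004]},
```

>>> apply_moves([
  {"offset": [0, 0.1, 3.8], "rotation": [0.001, 0, 0]},
  {"offset": [0, 0.1, 3.8], "rotation": [0.001, 0, 0]},
  {"offset": [0, 0.1, 3.8], "rotation": [0.001, 0, 0]},
  {"offset": [0, 0.1, 3.8], "rotation": [0.001, 0, 0]},
  {"offset": [0, 0, 0], "rotation": [0, 0, 0]},
])

```text
time: 8.12
tool_pos: [0.5103, -0.3194, 0.0712]
tool_rot: [3.141, -0.348, 1.598]
contact_force: [0.2, -0.1, -0.5]
opening: 0.0922
```

>>> apply_moves([
  {"offset": [0, 0, 0], "rotation": [0, 0, 0]},
  {"offset": [0, 0, 0], "rotation": [0, 0, 0]},
  {"offset": [0, 0, 0], "rotation": [0, 0, 0]},
  {"offset": [0, 0, 0], "rotation": [0, 0, 0]},
  {"offset": [0, 0, 0], "rotation": [0, 0, 0]},
  {"offset": [0, 0, 0], "rotation": [0, 0, 0]},
  {"offset": [0, 0, 0], "rotation": [0, 0, 0]},
  {"offset": [0, 0, 0], "rotation": [0, 0, 0]},
], grip=1, grip_force=15)

```text
time: 8.78
tool_pos: [0.5105, -0.3202, 0.0721]
tool_rot: [3.139, -0.347, 1.598]
contact_force: [-0.3, 0.6, -0.2]
opening: 0.0429
```

>>> apply_moves([
  {"offset": [0, 0, 0], "rotation": [0, 0, 0]},
  {"offset": [0, 0, 0], "rotation": [0, 0, 0]},
  {"offset": [0, 0, 0], "rotation": [0, 0, 0]},
  {"offset": [0, 0, 0], "rotation": [0, 0, 0]},
  {"offset": [0, 0, 0], "rotation": [0, 0, 0]},
  {"offset": [0, 0, 0], "rotation": [0, 0, 0]},
  {"offset": [0, 0, 0], "rotation": [0, 0, 0]},
])

```text
time: 9.37
tool_pos: [0.5104, -0.3203, 0.0722]
tool_rot: [3.14, -0.347, 1.598]
contact_force: [-0.3, 0.4, 1.0]
opening: 0.0143
```

>>> apply_moves([
  {"offset": [0, 0, 0], "rotation": [0, 0, 0]},
  {"offset": [0, 0, 0], "rotation": [0, 0, 0]},
  {"offset": [0, 0, 0], "rotation": [0, 0, 0]},
], grip_force=55)

```text
time: 9.62
tool_pos: [0.5104, -0.3203, 0.0722]
tool_rot: [3.14, -0.347, 1.598]
contact_force: [0.7, 0.5, 0.1]
opening: 0.0134
```

Run:
```python
from h import *
s=observe(); print(s['time'],s['tool_pos'],s['tool_rot'],s['contact_force'],s['torque'],s['opening'])
p=read_camera('wrist'); save(p,'w4')
cv2.imwrite('pics/w4c.png',cv2.resize(p['img'][0:260,220:480,::-1],None,fx=2.2,fy=2.2,interpolation=cv2.INTER_CUBIC))
```

```text
9.6167 [ 0.51038206 -0.32032439  0.07218765] [ 3.13977774 -0.3469068   1.59822135] [0.74384971 0.50444676 0.13742059] [-0.34337854  0.09543427 -0.00125421] 0.013384025721714606
```

View pics/w4c.png

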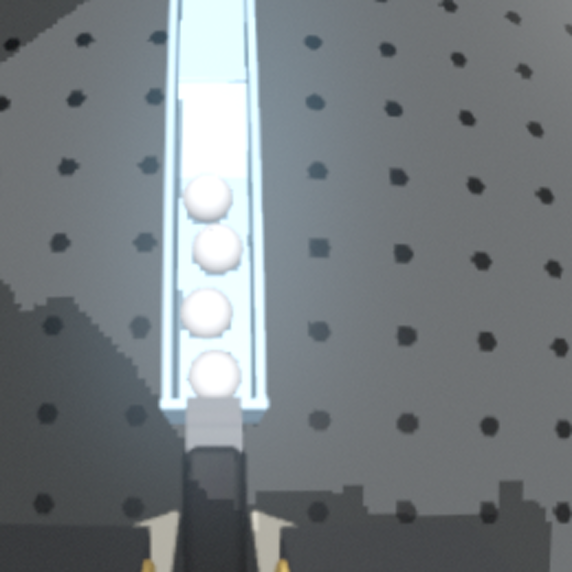

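Run:
```python
from h import *
s=observe(); P,R=s['tool_pos'],rot(s['tool_rot'])
p=read_camera('wrist')
for (u,v),z in (((215,404),.026),((215,450),.038),((213,85),.011),((212,20),.026)): print(onz(ray_w(p,(220+u/2.2,v/2.2),P,R),z).round(4))
print(P+R.apply([0,0,.047]))
```

```text
[ 0.5105 -0.2621  0.026 ]
[ 0.5108 -0.2737  0.038 ]
[ 0.5073 -0.1642  0.011 ]
[ 0.5067 -0.1506  0.026 ]
[ 0.51002829 -0.30433006  0.02798499]
```

```bash
sed -i 's/g=(-.09,0,.029)):\n    Rs=Ro/&/; s/def stcp(lip,phi,th,g=(-.09,0,.029))/def stcp(lip,phi,th,g=(-.091,0,.028))/' h.py
cat >> h.py <<'E'
def lipnow():
    """lip position, heading, nose-down from the tool pose"""
    s=observe(); Rt=rot(s['tool_rot']); Rs=Rt*Ro.from_euler('x',-np.pi)*Ro.from_euler('y',LEAN)
    g=s['tool_pos']+Rt.apply([0,0,.047]); x=Rs.as_matrix()
    return g+Rs.apply(np.array([.089,0,.003])-[-.091,0,.028]), np.arctan2(x[1,0],x[0,0]), -np.arcsin(x[2,0]), x
E
python3 - <<'E'
from h import *
c=read_camera('scene')
print(onz(ray_f(c,(326,184.3)),.085), onz(ray_f(c,(290+314/8,165+212/8)),.089))
print(lipnow()[:3])
P,R=stcp([.508,-.1235,.108],1.597,0)
plan(P,R,12)
E
```

```text
[0.46936872 0.01197226 0.085     ] [0.49259059 0.01562537 0.089     ]
(array([ 0.50524523, -0.12448011,  0.00243587]), np.float64(1.5976966445374938), np.float64(0.0030953354629097343))
{"offset":[3.0, 0.2, -8.2],"rotation":[0.0001, 0.0003, 0.0001]},
{"offset":[3.0, 0.2, -8.2],"rotation":[0.0001, 0.0003, 0.0001]},
{"offset":[3.0, 0.2, -8.2],"rotation":[0.0001, 0.0003, 0.0001]},
{"offset":[3.0, 0.2, -8.2],"rotation":[0.0001, 0.0003, 0.0001]},
{"offset":[3.0, 0.2, -8.2],"rotation":[0.0001, 0.0003, 0.0001]},
{"offset":[3.0, 0.2, -8.2],"rotation":[0.0001, 0.0003, 0.0001]},
{"offset":[3.0, 0.2, -8.2],"rotation":[0.0001, 0.0003, 0.0001]},
{"offset":[3.0, 0.2, -8.2],"rotation":[0.0001, 0.0003, 0.0001]},
{"offset":[3.0, 0.2, -8.2],"rotation":[0.0001, 0.0003, 0.0001]},
{"offset":[3.0, 0.2, -8.2],"rotation":[0.0001, 0.0003, 0.0001]},
{"offset":[3.0, 0.2, -8.2],"rotation":[0.0001, 0.0003, 0.0001]},
{"offset":[3.1, 0.2, -8.2],"rotation":[0.0001, 0.0003, 0.0001]},
```

>>> apply_moves([
  {"offset": [1, 0, -3], "rotation": [0, 0, 0]},
  {"offset": [2, 0, -5], "rotation": [0, 0, 0]},
  {"offset": [2.5, 0, -7], "rotation": [0, 0, 0]},
  {"offset": [2.5, 0, -7], "rotation": [0, 0, 0]},
  {"offset": [2, 0, -5], "rotation": [0, 0, 0]},
  {"offset": [1, 0, -3], "rotation": [0, 0, 0]},
  {"offset": [0, 0, 0], "rotation": [0, 0, 0]},
])

```text
time: 10.35
tool_pos: [0.5104, -0.3203, 0.1074]
tool_rot: [3.14, -0.346, 1.599]
contact_force: [-0.4, -0.2, -2.4]
opening: 0.0142
```

Run:
```python
from h import *
s=observe(); print(s['time'],s['tool_pos'],s['tool_rot'],s['contact_force'],s['torque'],s['opening'])
print(lipnow()[:3])
p=read_camera('wrist'); save(p,'w5')
cv2.imwrite('pics/w5c.png',cv2.resize(p['img'][0:260,220:480,::-1],None,fx=2.2,fy=2.2,interpolation=cv2.INTER_CUBIC))
```

```text
10.35 [ 0.51043076 -0.32033636  0.10743004] [ 3.13963649 -0.34565838  1.5986134 ] [-0.41308564 -0.15485689 -2.43371592] [-0.58239878  0.08386845  0.03106201] 0.014219250195958825
(array([ 0.50524301, -0.12459088,  0.03742896]), np.float64(1.5979426262512093), np.float64(0.004341000144928883))
```

View pics/w5c.png

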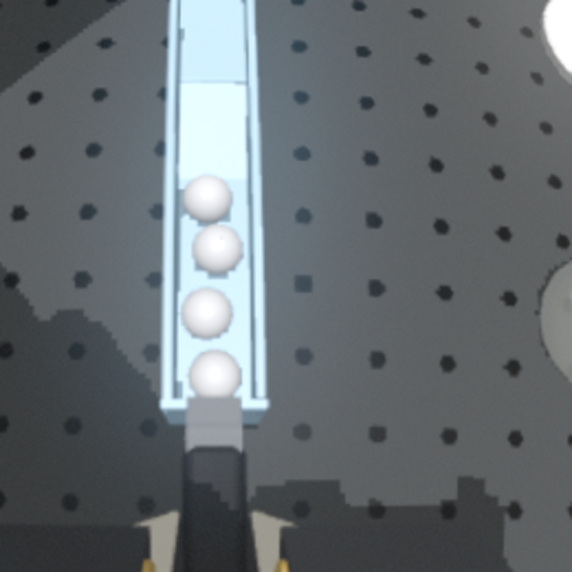

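The scoop is in the same place in the picture as before the lift, so there was no slip. All four balls are aboard. Now I'll raise it and go to the pillar.

Run:
```python
from h import *
P,R=stcp([.495,-.11,.108],1.598,0.0)
plan(P,R,9)
```

```text
{"offset":[4.2, -1.1, -6.8],"rotation":[0.0002, 0.0005, 0.0001]},
{"offset":[4.2, -1.1, -6.8],"rotation":[0.0002, 0.0005, 0.0001]},
{"offset":[4.2, -1.1, -6.8],"rotation":[0.0002, 0.0005, 0.0001]},
{"offset":[4.2, -1.1, -6.8],"rotation":[0.0002, 0.0005, 0.0001]},
{"offset":[4.2, -1.1, -6.8],"rotation":[0.0002, 0.0005, 0.0001]},
{"offset":[4.2, -1.1, -6.8],"rotation":[0.0002, 0.0005, 0.0001]},
{"offset":[4.2, -1.1, -6.8],"rotation":[0.0002, 0.0005, 0.0001]},
{"offset":[4.2, -1.1, -6.8],"rotation":[0.0002, 0.0005, 0.0001]},
{"offset":[4.2, -1.1, -6.8],"rotation":[0.0002, 0.0005, 0.0001]},
```

>>> apply_moves([
  {"offset": [2, 0, -4], "rotation": [0, 0, 0]},
  {"offset": [4, -1, -7], "rotation": [0, 0.001, 0]},
  {"offset": [4.2, -1.2, -7], "rotation": [0, 0.001, 0]},
  {"offset": [4.2, -1.2, -7], "rotation": [0, 0.001, 0]},
  {"offset": [4.2, -1.2, -7], "rotation": [0, 0.001, 0]},
  {"offset": [4.2, -1.2, -7], "rotation": [0, 0, 0]},
  {"offset": [4.2, -1.2, -7], "rotation": [0, 0, 0]},
  {"offset": [4.2, -1.2, -7], "rotation": [0, 0, 0]},
  {"offset": [4.2, -1, -6], "rotation": [0, 0, 0]},
  {"offset": [2, -1, -4], "rotation": [0, 0, 0]},
])

```text
time: 11.23
tool_pos: [0.4982, -0.3051, 0.1862]
tool_rot: [3.141, -0.351, 1.598]
contact_force: [1.1, -0.2, -1.9]
opening: 0.0138
```

Run:
```python
from h import *
print(lipnow()[:3])
P,R=stcp([.466,-.03,.108],1.598,0.0)
plan(P,R,10)
```

```text
(array([ 0.49283826, -0.1089638 ,  0.11732197]), np.float64(1.5981552489224282), np.float64(-0.0012285838358452965))
{"offset":[7.2, -2.5, 3.6],"rotation":[0.0001, -0.0001, 0.0]},
{"offset":[7.2, -2.5, 3.6],"rotation":[0.0001, -0.0001, 0.0]},
{"offset":[7.2, -2.5, 3.6],"rotation":[0.0001, -0.0001, 0.0]},
{"offset":[7.2, -2.5, 3.6],"rotation":[0.0001, -0.0001, 0.0]},
{"offset":[7.2, -2.5, 3.6],"rotation":[0.0001, -0.0001, 0.0]},
{"offset":[7.2, -2.5, 3.6],"rotation":[0.0001, -0.0001, 0.0]},
{"offset":[7.2, -2.5, 3.6],"rotation":[0.0001, -0.0001, 0.0]},
{"offset":[7.2, -2.5, 3.6],"rotation":[0.0001, -0.0001, 0.0]},
{"offset":[7.2, -2.5, 3.6],"rotation":[0.0001, -0.0001, 0.0]},
{"offset":[7.2, -2.5, 3.6],"rotation":[0.0001, -0.0001, 0.0]},
```

>>> apply_moves([
  {"offset": [2, -0.5, 1], "rotation": [0, 0, 0]},
  {"offset": [4, -1.5, 2], "rotation": [0, 0, 0]},
  {"offset": [6, -2.5, 3], "rotation": [0, 0, 0]},
  {"offset": [8, -3, 4], "rotation": [0, 0, 0]},
  {"offset": [9, -3, 4.5], "rotation": [0, 0, 0]},
  {"offset": [9, -3, 4.5], "rotation": [0, 0, 0]},
  {"offset": [9, -3, 4.5], "rotation": [0, 0, 0]},
  {"offset": [8, -3, 4], "rotation": [0, 0, 0]},
  {"offset": [7, -2.5, 3.5], "rotation": [0, 0, 0]},
  {"offset": [5, -1.5, 2.5], "rotation": [0, 0, 0]},
  {"offset": [3, -1, 1.5], "rotation": [0, 0, 0]},
  {"offset": [1.5, 0, 1], "rotation": [0, 0, 0]},
])

```text
time: 12.23
tool_pos: [0.4668, -0.2173, 0.1738]
tool_rot: [-3.137, -0.355, 1.597]
contact_force: [-0.3, -0.9, -1.9]
opening: 0.0134
```

Run:
```python
from h import *
print(lipnow()[:3]); s=observe(); print(s['qpos'])
p=read_camera('wrist'); save(p,'w6')
for n in('scene','top'):
    c=read_camera(n); save(c,n+'6')
cv2.imwrite('pics/s6c.png',cv2.resize(read_camera('scene')['img'][150:240,220:380,::-1],None,fx=5,fy=5,interpolation=cv2.INTER_CUBIC))
```

```text
(array([ 0.46107911, -0.02089781,  0.10576376]), np.float64(1.5984452554444575), np.float64(-0.005422543260984663))
[-0.71221834  0.5441193   1.60131211  0.27062007  1.25559897 -0.85712545]
```

View pics/w6.png

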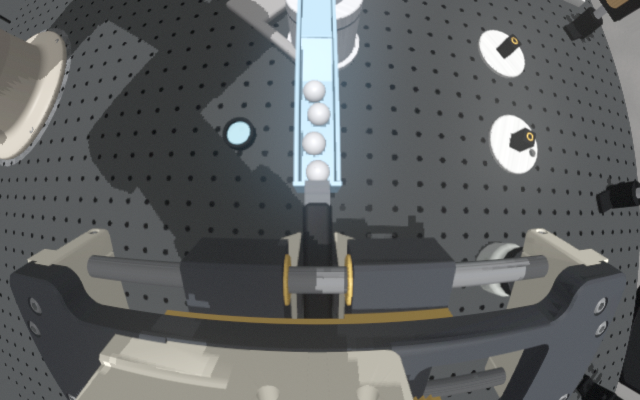

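View pics/s6c.png

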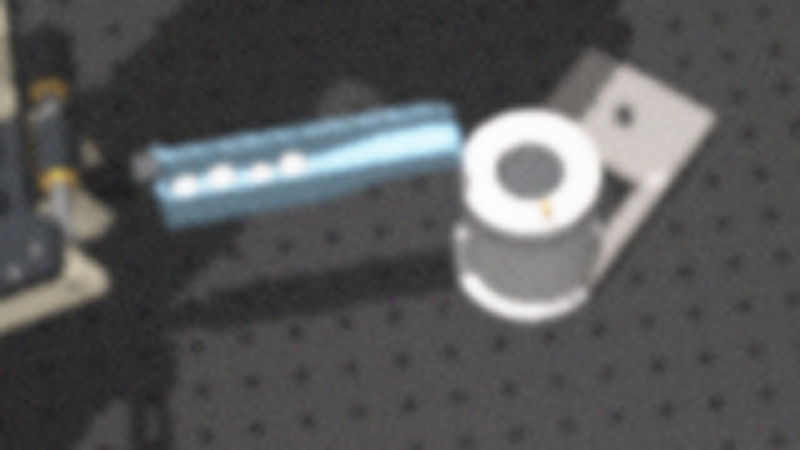

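View pics/top6.png

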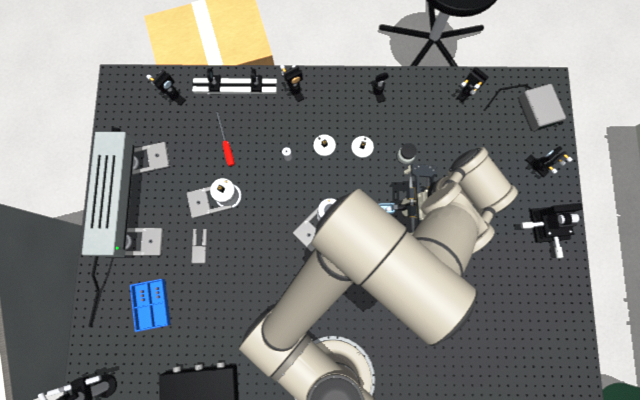

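```bash
cat >> h.py <<'E'
def proj(c,X):
    v=c['R']@np.array(X)+c['t']; w=c['camera_matrix']@v; return w[:2]/w[2]
def scoop_pts(pts):
    L,_,_,M=lipnow(); return [L+M@(np.array(q)-[.089,0,.003]) for q in pts]
def overlay(crop,f,name,mouth=(.466,.0125)):
    c=read_camera('scene'); y0,y1,x0,x1=crop
    im=cv2.resize(c['img'][y0:y1,x0:x1,::-1],None,fx=f,fy=f,interpolation=cv2.INTER_CUBIC)
    S=[(.086,.012,.026),(.086,-.012,.026),(-.05,-.012,.026),(-.05,.012,.026),(.086,.012,.009),(.086,-.012,.009),(.09,.01,.003),(.09,-.01,.003),(-.05,.012,0),(-.05,-.012,0)]
    for q in scoop_pts(S):
        u=((proj(c,q)-[x0,y0]+.5)*f).astype(int); cv2.circle(im,tuple(u.tolist()),2,(0,0,255),-1)
    for r,z in ((.018,.085),(.033,.085)):
        for a in np.linspace(0,6.28,40):
            u=((proj(c,(mouth[0]+r*np.cos(a),mouth[1]+r*np.sin(a),z))-[x0,y0]+.5)*f).astype(int); cv2.circle(im,tuple(u.tolist()),1,(0,255,0),-1)
    cv2.imwrite(f'pics/{name}.png',im)
E
python3 -c "
from h import *
overlay((160,220,240,350),7,'o1')"
```

```text
(no output)
```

View pics/o1.png

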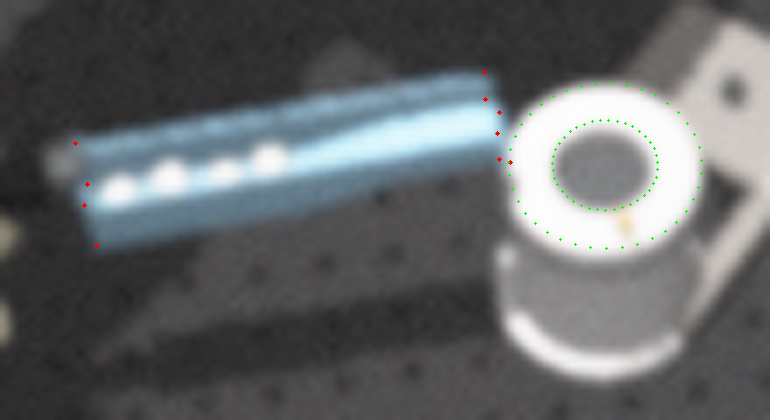

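The overlay matches the scoop. The pillar mouth sits about 1 px further in +x than my guess, so I'll use (0.467, 0.012). Next is the approach above the bore.

Run:
```python
from h import *
P,R=stcp([.467,.002,.096],1.598,0.0)
plan(P,R,6)
```

```text
{"offset":[3.3, 1.0, 2.8],"rotation":[-0.0006, -0.0008, -0.0002]},
{"offset":[3.3, 1.0, 2.8],"rotation":[-0.0006, -0.0008, -0.0002]},
{"offset":[3.3, 0.9, 2.8],"rotation":[-0.0006, -0.0008, -0.0002]},
{"offset":[3.3, 0.9, 2.8],"rotation":[-0.0006, -0.0008, -0.0002]},
{"offset":[3.3, 0.9, 2.8],"rotation":[-0.0006, -0.0008, -0.0002]},
{"offset":[3.3, 0.9, 2.8],"rotation":[-0.0006, -0.0008, -0.0002]},
```

>>> apply_moves([
  {"offset": [2, 0.5, 1.5], "rotation": [0, -0.001, 0]},
  {"offset": [3.5, 1, 3], "rotation": [-0.001, -0.001, 0]},
  {"offset": [4, 1, 3], "rotation": [-0.001, -0.001, 0]},
  {"offset": [4, 1, 3], "rotation": [-0.001, -0.001, 0]},
  {"offset": [3, 1, 2.5], "rotation": [0, -0.001, 0]},
  {"offset": [1.5, 0.5, 1.5], "rotation": [0, 0, 0]},
  {"offset": [0, 0, 0], "rotation": [0, 0, 0]},
])

```text
time: 13.07
tool_pos: [0.4725, -0.1948, 0.1656]
tool_rot: [-3.141, -0.349, 1.595]
contact_force: [-0.4, 0.6, -2.5]
opening: 0.0137
```

Run:
```python
from h import *
print(lipnow()[:3])
overlay((160,220,240,350),7,'o2',(.467,.012))
P,R=stcp([.467,.003,.0815],1.598,0.0)
plan(P,R,6)
```

```text
(array([0.46758714, 0.00115144, 0.09619791]), np.float64(1.5955938231194027), np.float64(0.0011405924832412352))
{"offset":[-0.5, -0.0, 2.5],"rotation":[0.0001, 0.0002, -0.0004]},
{"offset":[-0.5, -0.0, 2.5],"rotation":[0.0001, 0.0002, -0.0004]},
{"offset":[-0.5, -0.0, 2.5],"rotation":[0.0001, 0.0002, -0.0004]},
{"offset":[-0.5, -0.0, 2.5],"rotation":[0.0001, 0.0002, -0.0004]},
{"offset":[-0.5, -0.0, 2.5],"rotation":[0.0001, 0.0002, -0.0004]},
{"offset":[-0.5, -0.0, 2.5],"rotation":[0.0001, 0.0002, -0.0004]},
```

View pics/o2.png

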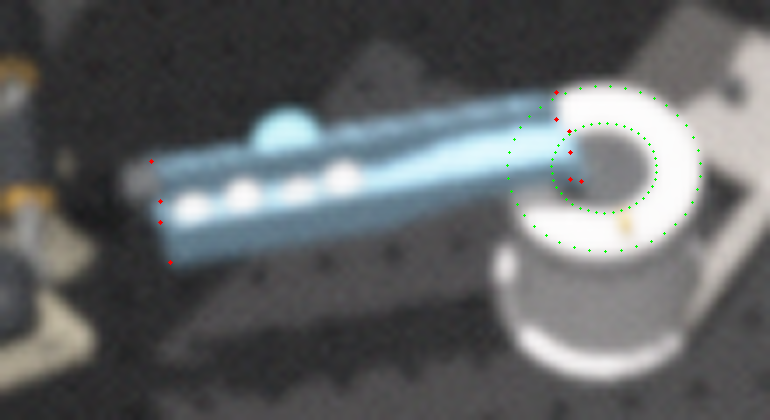

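>>> apply_moves([
  {"offset": [-0.5, 0, 2.5], "rotation": [0, 0, 0]},
  {"offset": [-0.5, 0, 2.5], "rotation": [0, 0, 0]},
  {"offset": [-0.5, 0, 2.5], "rotation": [0, 0, 0]},
  {"offset": [-0.5, 0, 2.5], "rotation": [0, 0, 0]},
  {"offset": [-0.5, 0, 2], "rotation": [0, 0, 0]},
  {"offset": [0, 0, 0], "rotation": [0, 0, 0]},
])

```text
time: 13.62
tool_pos: [0.4725, -0.1936, 0.1522]
tool_rot: [3.142, -0.348, 1.595]
contact_force: [0.7, 1.1, -2.1]
opening: 0.0135
```

Run:
```python
from h import *
print(lipnow()[:3]); s=observe(); print(s['contact_force'],s['torque'])
overlay((160,220,240,350),7,'o3',(.467,.012))
P,R=stcp([.467,.003,.0815],1.598,0.0)
plan(P,R,2)
```

```text
(array([0.46770959, 0.0022852 , 0.08273024]), np.float64(1.595171485101216), np.float64(0.001837463124194753))
[ 0.73975691  1.11276328 -2.11122475] [-0.56389422  0.09403091 -0.00600757]
{"offset":[0.0, -0.1, 0.9],"rotation":[0.0006, 0.001, -0.0013]},
{"offset":[0.0, -0.1, 0.9],"rotation":[0.0006, 0.001, -0.0013]},
```

View pics/o3.png

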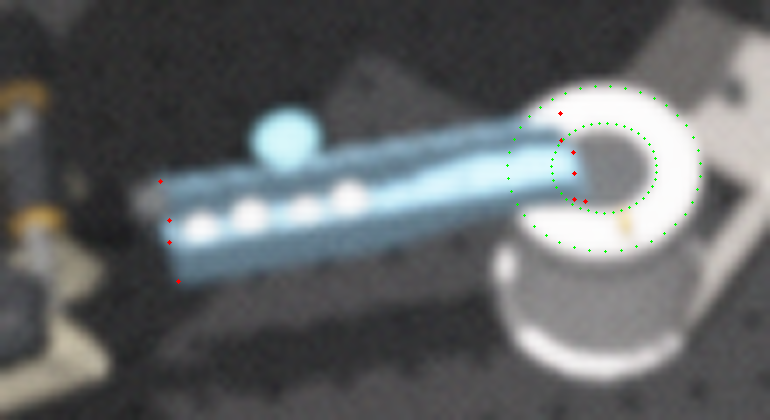

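Run:
```python
from h import *
p=read_camera('wrist'); save(p,'w7')
a=cv2.imread('pics/w6.png')[0:200,260:380]; b=p['img'][0:200,260:380,::-1]
cv2.imwrite('pics/w7c.png',cv2.resize(np.hstack([a,b]),None,fx=3,fy=3,interpolation=cv2.INTER_CUBIC))
```

```text
(no output)
```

View pics/w7c.png

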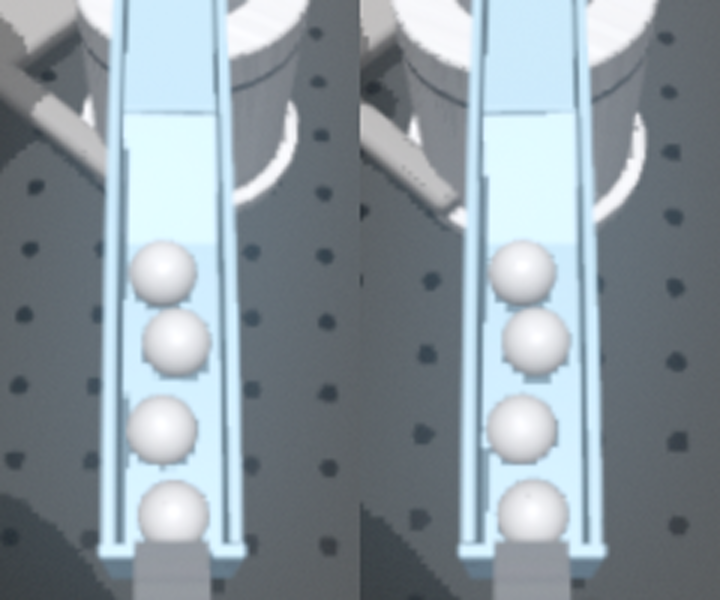

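The scoop hasn't moved in the gripper, and the spout is centred on the pillar. I'll go 1.5 mm deeper and hold there for step 1.

>>> apply_moves([
  {"offset": [-0.2, 0, 0.9], "rotation": [0, 0, 0]},
  {"offset": [-0.2, 0, 0.9], "rotation": [0, 0, 0]},
  {"offset": [0, 0, 0], "rotation": [0, 0, 0]},
  {"offset": [0, 0, 0], "rotation": [0, 0, 0]},
  {"offset": [0, 0, 0], "rotation": [0, 0, 0]},
  {"offset": [0, 0, 0], "rotation": [0, 0, 0]},
])

```text
time: 14.22
tool_pos: [0.4728, -0.1937, 0.151]
tool_rot: [3.14, -0.347, 1.595]
contact_force: [0.2, 0.2, -2.0]
opening: 0.0141
```

Run:
```python
from h import *
print(lipnow()[:3]); s=observe(); print(s['contact_force'],s['torque'],s['qpos'])
P,R=stcp([.467,.002,.0805],1.598,0.40)
plan(P,R,10)
```

```text
(array([0.46817642, 0.00213819, 0.08130416]), np.float64(1.5949749789532257), np.float64(0.0026513587474611367))
[ 0.20769996  0.16128483 -2.02997538] [-0.56053839  0.04609329 -0.0267428 ] [-0.67165655  0.55903324  1.65023465  0.28795788  1.17465865 -0.84025964]
{"offset":[6.3, -0.1, -5.1],"rotation":[0.0002, -0.0397, -0.0003]},
{"offset":[6.1, -0.1, -5.4],"rotation":[0.0002, -0.0397, -0.0003]},
{"offset":[5.9, -0.1, -5.6],"rotation":[0.0002, -0.0397, -0.0003]},
{"offset":[5.7, -0.1, -5.8],"rotation":[0.0002, -0.0397, -0.0003]},
{"offset":[5.4, -0.1, -6.0],"rotation":[0.0002, -0.0397, -0.0003]},
{"offset":[5.2, -0.1, -6.3],"rotation":[0.0002, -0.0397, -0.0003]},
{"offset":[4.9, -0.1, -6.5],"rotation":[0.0002, -0.0397, -0.0003]},
{"offset":[4.7, -0.1, -6.7],"rotation":[0.0002, -0.0397, -0.0003]},
{"offset":[4.4, -0.1, -6.8],"rotation":[0.0002, -0.0397, -0.0003]},
{"offset":[4.1, -0.1, -7.0],"rotation":[0.0002, -0.0397, -0.0003]},
```

```bash
cat >> h.py <<'E'
def pivot(lip1,phi,th1,n):
    s=observe(); L,ph,th0,_=lipnow(); p0,R0=s['tool_pos'],rot(s['tool_rot'])
    for i in range(1,n+1):
        f=i/n; p,R=stcp(L+(np.array(lip1)-L)*f,ph+(phi-ph)*f,th0+(th1-th0)*f)
        print('{"offset":%s,"rotation":%s},'%(np.round(R0.inv().apply(p-p0)*1000,1).tolist(),np.round((R0.inv()*R).as_rotvec(),4).tolist()))
        p0,R0=p,R
E
python3 -c "
from h import *
pivot([.467,.002,.0805],1.598,.36,9)"
```

```text
{"offset":[5.3, 0.0, -6.2],"rotation":[0.0013, -0.0397, 0.0001]},
{"offset":[5.3, -0.1, -6.2],"rotation":[0.0001, -0.0397, -0.0003]},
{"offset":[5.3, -0.1, -6.2],"rotation":[0.0001, -0.0397, -0.0003]},
{"offset":[5.3, -0.1, -6.2],"rotation":[0.0001, -0.0397, -0.0003]},
{"offset":[5.3, -0.1, -6.2],"rotation":[0.0001, -0.0397, -0.0003]},
{"offset":[5.3, -0.1, -6.2],"rotation":[0.0, -0.0397, -0.0003]},
{"offset":[5.4, -0.1, -6.2],"rotation":[0.0, -0.0397, -0.0003]},
{"offset":[5.4, -0.1, -6.2],"rotation":[0.0, -0.0397, -0.0003]},
{"offset":[5.4, -0.1, -6.2],"rotation":[0.0, -0.0397, -0.0003]},
```

>>> apply_moves([
  {"offset": [5.3, -0.1, -6.2], "rotation": [0, -0.04, 0]},
  {"offset": [5.3, -0.1, -6.2], "rotation": [0, -0.04, 0]},
  {"offset": [5.3, -0.1, -6.2], "rotation": [0, -0.04, 0]},
  {"offset": [5.3, -0.1, -6.2], "rotation": [0, -0.04, 0]},
  {"offset": [0, 0, 0], "rotation": [0, 0, 0]},
])

```text
time: 14.63
tool_pos: [0.4716, -0.1808, 0.1812]
tool_rot: [3.141, -0.182, 1.593]
contact_force: [-0.3, 0.4, -1.6]
opening: 0.0135
```

Run:
```python
from h import *
print(lipnow()[:3]); s=observe(); print(s['contact_force'],s['torque'])
pivot([.467,.002,.080],1.598,.36,4)
```

```text
(array([0.46768101, 0.00098821, 0.08018836]), np.float64(1.5926665000433287), np.float64(0.16803861885898488))
[-0.26024029  0.39785265 -1.64976983] [-0.40904861  0.07699711 -0.06353788]
{"offset":[6.8, 0.1, -7.5],"rotation":[0.0003, -0.048, -0.0013]},
{"offset":[6.8, 0.1, -7.5],"rotation":[0.0001, -0.048, -0.0013]},
{"offset":[6.8, 0.1, -7.5],"rotation":[0.0001, -0.048, -0.0013]},
{"offset":[6.8, 0.0, -7.5],"rotation":[0.0, -0.048, -0.0013]},
```

>>> apply_moves([
  {"offset": [6.8, 0, -7.5], "rotation": [0, -0.048, -0.001]},
  {"offset": [6.8, 0, -7.5], "rotation": [0, -0.048, -0.001]},
  {"offset": [6.8, 0, -7.5], "rotation": [0, -0.048, -0.001]},
  {"offset": [6.8, 0, -7.5], "rotation": [0, -0.048, -0.001]},
])

```text
time: 14.97
tool_pos: [0.4703, -0.1582, 0.2128]
tool_rot: [-3.139, 0.011, 1.594]
contact_force: [-0.4, 1.2, -2.9]
opening: 0.0135
```

Run:
```python
from h import *
print(lipnow()[:3]); s=observe(); print(s['contact_force'],s['torque'])
overlay((160,220,240,350),7,'o4',(.4675,.012))
pivot([.467,.002,.078],1.598,.9,12)
```

```text
(array([0.46625707, 0.0008253 , 0.0788554 ]), np.float64(1.594747779808636), np.float64(0.36058977994531605))
[-0.4207446   1.21417041 -2.90646334] [-0.21279847  0.08083116  0.01004913]
{"offset":[6.1, -0.0, -6.9],"rotation":[-0.0012, -0.0447, -0.0006]},
{"offset":[6.1, 0.1, -6.9],"rotation":[-0.0, -0.0447, -0.0002]},
{"offset":[6.1, 0.1, -6.9],"rotation":[-0.0, -0.0447, -0.0002]},
{"offset":[6.1, 0.1, -6.9],"rotation":[-0.0, -0.0447, -0.0002]},
{"offset":[6.1, 0.1, -6.9],"rotation":[-0.0, -0.0447, -0.0002]},
{"offset":[6.1, 0.1, -6.9],"rotation":[-0.0001, -0.0447, -0.0002]},
{"offset":[6.1, 0.1, -6.9],"rotation":[-0.0001, -0.0447, -0.0002]},
{"offset":[6.1, 0.1, -6.9],"rotation":[-0.0001, -0.0447, -0.0002]},
{"offset":[6.1, 0.1, -6.9],"rotation":[-0.0001, -0.0447, -0.0002]},
{"offset":[6.1, 0.1, -6.9],"rotation":[-0.0001, -0.0447, -0.0002]},
{"offset":[6.1, 0.1, -6.9],"rotation":[-0.0001, -0.0447, -0.0002]},
{"offset":[6.1, 0.1, -6.9],"rotation":[-0.0001, -0.0447, -0.0002]},
```

View pics/o4.png

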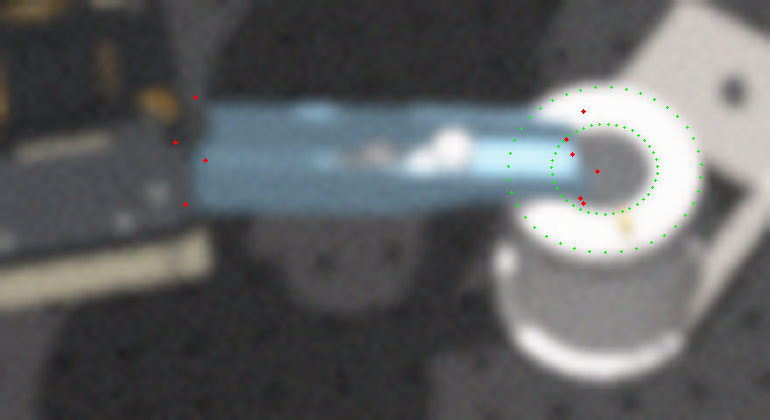

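>>> apply_moves([
  {"offset": [6.1, 0.1, -6.9], "rotation": [0, -0.045, 0]},
  {"offset": [6.1, 0.1, -6.9], "rotation": [0, -0.045, 0]},
  {"offset": [6.1, 0.1, -6.9], "rotation": [0, -0.045, 0]},
  {"offset": [6.1, 0.1, -6.9], "rotation": [0, -0.045, 0]},
])

```text
time: 15.35
tool_pos: [0.4695, -0.131, 0.2382]
tool_rot: [-3.136, 0.191, 1.594]
contact_force: [0.1, 0.3, -2.2]
opening: 0.0136
```

Run:
```python
from h import *
print(lipnow()[:3]); s=observe(); print(s['contact_force'],s['torque'],s['qpos'])
overlay((150,220,240,350),7,'o5',(.4675,.012))
pivot([.467,.002,.0785],1.598,.9,8)
```

```text
(array([0.46556157, 0.00140518, 0.07792099]), np.float64(1.596589667792101), np.float64(0.5412128444450843))
[ 0.05652887  0.34512025 -2.17568573] [-0.05828762  0.02662117 -0.00545768] [-0.33562503  0.31484088  1.74067996 -0.21110125  1.03376907 -0.25490251]
{"offset":[6.0, -0.3, -7.0],"rotation":[-0.0056, -0.0446, -0.002]},
{"offset":[6.0, 0.2, -7.0],"rotation":[-0.0, -0.0446, -0.0001]},
{"offset":[6.0, 0.2, -7.0],"rotation":[-0.0, -0.0446, -0.0001]},
{"offset":[6.0, 0.2, -7.0],"rotation":[-0.0, -0.0446, -0.0001]},
{"offset":[6.0, 0.2, -7.0],"rotation":[-0.0, -0.0446, -0.0001]},
{"offset":[6.0, 0.2, -7.0],"rotation":[-0.0, -0.0446, -0.0001]},
{"offset":[6.0, 0.2, -7.0],"rotation":[-0.0001, -0.0446, -0.0001]},
{"offset":[6.0, 0.2, -7.0],"rotation":[-0.0001, -0.0446, -0.0001]},
```

View pics/o5.png

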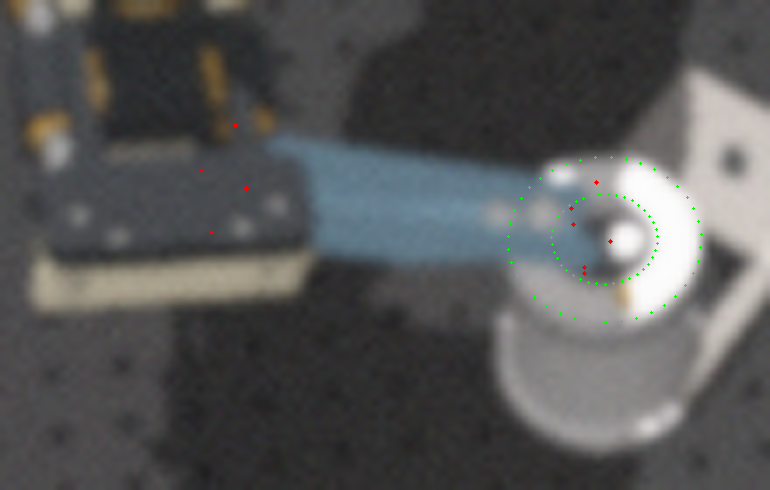

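A ball is dropping into the middle of the bore at px (625,240) and the others are following. I'll keep tilting.

>>> apply_moves([
  {"offset": [6, 0, -7], "rotation": [-0.002, -0.045, 0]},
  {"offset": [6, 0.1, -7], "rotation": [-0.002, -0.045, 0]},
  {"offset": [6, 0.1, -7], "rotation": [-0.001, -0.045, 0]},
  {"offset": [6, 0.1, -7], "rotation": [0, -0.045, 0]},
])

```text
time: 15.73
tool_pos: [0.4684, -0.1005, 0.2578]
tool_rot: [-3.134, 0.369, 1.595]
contact_force: [0.1, -0.6, -1.6]
opening: 0.0135
```

Run:
```python
from h import *
print(lipnow()[:3]); s=observe(); print(s['contact_force'],s['torque'],s['qpos'])
overlay((150,220,240,350),7,'o6',(.4675,.012))
pivot([.467,.002,.0785],1.598,.9,4)
```

```text
(array([0.46486588, 0.0014507 , 0.07655055]), np.float64(1.598812080744941), np.float64(0.7190428490002241))
[ 0.0592544  -0.57913569 -1.57254772] [ 0.12410371  0.09610817 -0.00843762] [-0.1839239   0.29119209  1.75305915 -0.4173892   1.06462443 -0.00826418]
{"offset":[5.8, -0.2, -7.4],"rotation":[-0.0087, -0.0448, -0.0026]},
{"offset":[5.8, 0.5, -7.4],"rotation":[0.0002, -0.0448, 0.0004]},
{"offset":[5.7, 0.5, -7.4],"rotation":[0.0002, -0.0448, 0.0003]},
{"offset":[5.7, 0.5, -7.4],"rotation":[0.0002, -0.0448, 0.0003]},
```

View pics/o6.png

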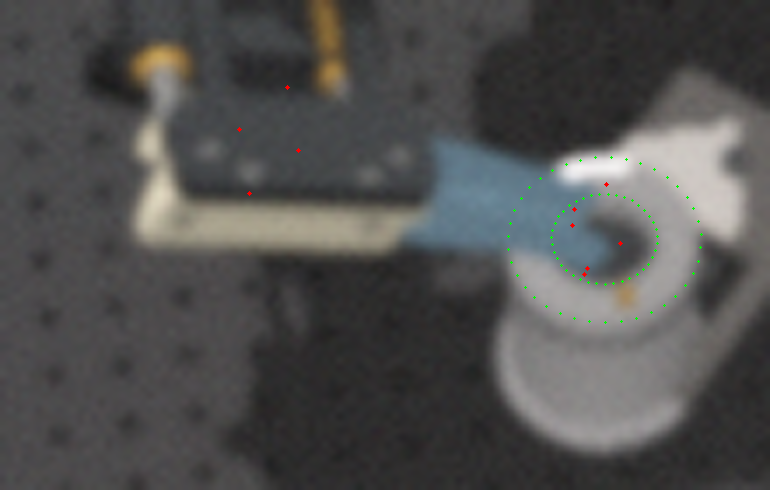

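>>> apply_moves([
  {"offset": [5.8, 0.3, -7.4], "rotation": [-0.003, -0.045, 0]},
  {"offset": [5.8, 0.4, -7.4], "rotation": [-0.003, -0.045, 0]},
  {"offset": [5.7, 0.4, -7.4], "rotation": [-0.002, -0.045, 0]},
  {"offset": [5.7, 0.4, -7.4], "rotation": [0, -0.045, 0]},
  {"offset": [0, 0, 0], "rotation": [0, 0, 0]},
  {"offset": [0, 0, 0], "rotation": [0, 0, 0]},
  {"offset": [0, 0, 0], "rotation": [0, 0, 0]},
  {"offset": [0, 0, 0], "rotation": [0, 0, 0]},
])

```text
time: 16.45
tool_pos: [0.468, -0.0677, 0.2695]
tool_rot: [-3.12, 0.536, 1.605]
contact_force: [-0.3, -0.6, -2.9]
opening: 0.0133
```

Run:
```python
from h import *
print(lipnow()[:3]); s=observe(); print(s['contact_force'],s['torque'],s['qpos'])
p=read_camera('wrist'); save(p,'w8')
cv2.imwrite('pics/w8c.png',cv2.resize(p['img'][0:200,220:420,::-1],None,fx=3,fy=3,interpolation=cv2.INTER_CUBIC))
t=read_camera('top'); cv2.imwrite('pics/t8.png',cv2.resize(t['img'][170:250,280:400,::-1],None,fx=6,fy=6,interpolation=cv2.INTER_CUBIC))
```

```text
(array([0.46271128, 0.00276532, 0.07393106]), np.float64(1.6165755330901799), np.float64(0.8855121652652927))
[-0.28844527 -0.56606628 -2.86614573] [ 0.33835491  0.0473056  -0.0114571 ] [-0.0322186   0.30735002  1.75034169 -0.59511246  1.14513118  0.20848495]
```

View pics/w8c.png

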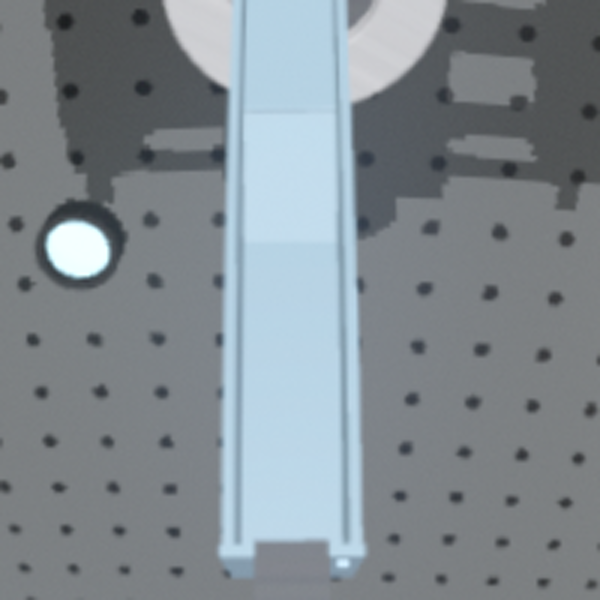

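View pics/t8.png

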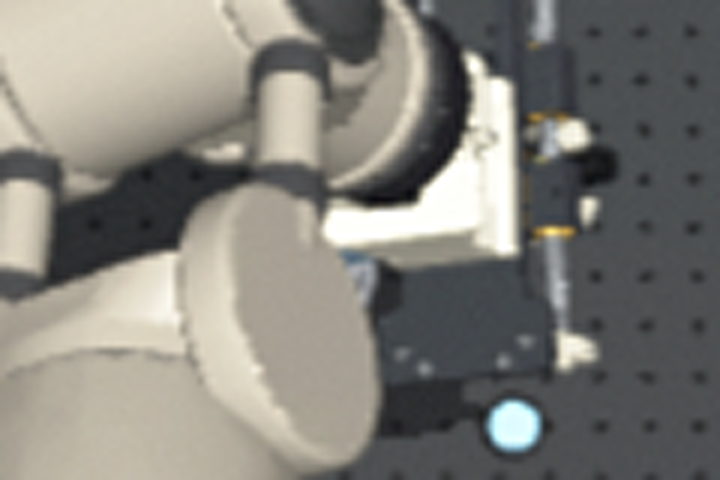

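The wrist view shows the scoop empty. I'll pivot back to level inside the bore, then lift out.

```bash
python3 -c "
from h import *
pivot([.4665,.002,.0805],1.598,.3,10)"
```

```text
{"offset":[-7.9, -1.4, 9.1],"rotation":[-0.0258, 0.0587, -0.0091]},
{"offset":[-7.8, 0.2, 9.1],"rotation":[0.0008, 0.0586, 0.0016]},
{"offset":[-7.8, 0.2, 9.1],"rotation":[0.0007, 0.0586, 0.0016]},
{"offset":[-7.8, 0.2, 9.1],"rotation":[0.0006, 0.0586, 0.0017]},
{"offset":[-7.7, 0.1, 9.0],"rotation":[0.0005, 0.0586, 0.0017]},
{"offset":[-7.7, 0.1, 9.0],"rotation":[0.0004, 0.0586, 0.0017]},
{"offset":[-7.7, 0.1, 9.0],"rotation":[0.0003, 0.0586, 0.0017]},
{"offset":[-7.6, 0.1, 9.0],"rotation":[0.0002, 0.0586, 0.0017]},
{"offset":[-7.6, 0.1, 9.0],"rotation":[0.0001, 0.0586, 0.0018]},
{"offset":[-7.5, 0.1, 9.0],"rotation":[-0.0, 0.0586, 0.0018]},
```

>>> apply_moves([
  {"offset": [-7.8, -0.2, 9.1], "rotation": [-0.007, 0.0587, -0.001]},
  {"offset": [-7.8, -0.1, 9.1], "rotation": [-0.007, 0.0587, -0.001]},
  {"offset": [-7.8, 0, 9.1], "rotation": [-0.005, 0.0587, 0]},
  {"offset": [-7.8, 0, 9.1], "rotation": [-0.003, 0.0587, 0]},
  {"offset": [-7.7, 0, 9], "rotation": [0, 0.0587, 0.0015]},
  {"offset": [-7.7, 0.1, 9], "rotation": [0, 0.0587, 0.0015]},
  {"offset": [-7.7, 0.1, 9], "rotation": [0, 0.0587, 0.0015]},
  {"offset": [-7.6, 0.1, 9], "rotation": [0, 0.0587, 0.0015]},
  {"offset": [-7.6, 0.1, 9], "rotation": [0, 0.0587, 0.0015]},
])

```text
time: 17.3
tool_pos: [0.4719, -0.1623, 0.2134]
tool_rot: [3.128, -0.014, 1.6]
contact_force: [0.3, -0.5, -1.5]
opening: 0.0139
```

```bash
python3 -c "
from h import *
print(lipnow()[:3]); s=observe(); print(s['contact_force'])
pivot([.467,.002,.105],1.598,.15,4)
print(); P,R=stcp([.480,-.04,.12],1.598,0)
"
```

```text
(array([4.69007226e-01, 1.17709038e-04, 8.35202445e-02]), np.float64(1.5949020731908645), np.float64(0.3354937614380205))
[ 0.27370996 -0.48985277 -1.4780467 ]
{"offset":[-5.4, 0.6, 2.2],"rotation":[0.0138, 0.0464, 0.0046]},
{"offset":[-5.1, -0.4, 2.3],"rotation":[0.0001, 0.0464, -0.0008]},
{"offset":[-4.9, -0.4, 2.3],"rotation":[0.0001, 0.0464, -0.0008]},
{"offset":[-4.7, -0.3, 2.4],"rotation":[0.0001, 0.0464, -0.0008]},
```

>>> apply_moves([
  {"offset": [-5.3, 0, 2.2], "rotation": [0.004, 0.046, 0.001]},
  {"offset": [-5.1, -0.1, 2.3], "rotation": [0.004, 0.046, 0.001]},
  {"offset": [-4.9, -0.2, 2.3], "rotation": [0.003, 0.046, 0]},
  {"offset": [-4.7, -0.2, 2.4], "rotation": [0.002, 0.046, 0]},
])

```text
time: 17.63
tool_pos: [0.4711, -0.1866, 0.2015]
tool_rot: [3.138, -0.208, 1.596]
contact_force: [-0.5, 0.2, -1.9]
opening: 0.0133
```

Run:
```python
from h import *
print(lipnow()[:3]); 
pivot([.475,-.03,.13],1.598,0,5)
```

```text
(array([ 0.46702907, -0.00224487,  0.10537834]), np.float64(1.5943469341322838), np.float64(0.14168185463629027))
{"offset":[-8.1, 1.8, -1.4],"rotation":[0.0034, 0.0283, 0.0005]},
{"offset":[-8.0, 1.6, -1.5],"rotation":[0.0002, 0.0283, -0.0007]},
{"offset":[-7.8, 1.6, -1.6],"rotation":[0.0002, 0.0283, -0.0007]},
{"offset":[-7.6, 1.6, -1.7],"rotation":[0.0002, 0.0283, -0.0007]},
{"offset":[-7.4, 1.6, -1.8],"rotation":[0.0002, 0.0283, -0.0007]},
```

>>> apply_moves([
  {"offset": [-8, 1.8, -1.4], "rotation": [0.001, 0.028, 0]},
  {"offset": [-8, 1.6, -1.5], "rotation": [0.001, 0.028, -0.001]},
  {"offset": [-7.8, 1.6, -1.6], "rotation": [0.001, 0.028, -0.001]},
  {"offset": [-7.6, 1.6, -1.7], "rotation": [0, 0.028, -0.001]},
  {"offset": [-7.4, 1.6, -1.8], "rotation": [0, 0.028, -0.001]},
])

```text
time: 18.05
tool_pos: [0.4792, -0.2319, 0.1985]
tool_rot: [3.137, -0.355, 1.598]
contact_force: [-0.0, -0.0, -0.7]
opening: 0.0136
```

Run:
```python
from h import *
print(lipnow()[:3]); 
c=read_camera('scene'); cv2.imwrite('pics/s9.png',cv2.resize(c['img'][150:230,220:380,::-1],None,fx=5,fy=5,interpolation=cv2.INTER_CUBIC))
P,R=stcp([.506,-.126,.05],1.598,0)
plan(P,R,10)
```

```text
(array([ 0.47457042, -0.03543332,  0.13037225]), np.float64(1.5962227162021663), np.float64(-0.005446159506080816))
{"offset":[-11.1, 2.9, 4.3],"rotation":[0.0006, -0.0006, -0.0001]},
{"offset":[-11.1, 2.9, 4.3],"rotation":[0.0006, -0.0006, -0.0001]},
{"offset":[-11.1, 2.9, 4.3],"rotation":[0.0006, -0.0006, -0.0001]},
{"offset":[-11.1, 2.9, 4.3],"rotation":[0.0006, -0.0006, -0.0001]},
{"offset":[-11.1, 2.9, 4.3],"rotation":[0.0006, -0.0006, -0.0001]},
{"offset":[-11.1, 2.9, 4.3],"rotation":[0.0006, -0.0006, -0.0001]},
{"offset":[-11.1, 2.9, 4.3],"rotation":[0.0006, -0.0006, -0.0001]},
{"offset":[-11.1, 2.9, 4.3],"rotation":[0.0006, -0.0006, -0.0001]},
{"offset":[-11.1, 2.9, 4.3],"rotation":[0.0006, -0.0006, -0.0001]},
{"offset":[-11.1, 2.9, 4.3],"rotation":[0.0006, -0.0006, -0.0001]},
```

View pics/s9.png

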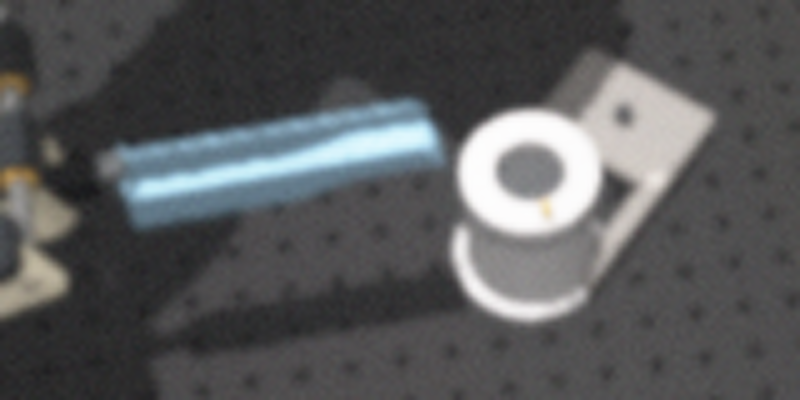

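The scoop is empty and no ball is to be seen outside. I'll take it back to its place.

>>> apply_moves([
  {"offset": [-11, 3, 4.2], "rotation": [0.001, -0.001, 0]},
  {"offset": [-11, 3, 4.2], "rotation": [0.001, -0.001, 0]},
  {"offset": [-11, 3, 4.2], "rotation": [0.001, -0.001, 0]},
  {"offset": [-11, 3, 4.2], "rotation": [0.001, -0.001, 0]},
  {"offset": [-11, 3, 4.2], "rotation": [0.001, -0.001, 0]},
  {"offset": [-11, 3, 4.2], "rotation": [0.001, -0.001, 0]},
  {"offset": [-11, 3, 4.2], "rotation": [0, 0, 0]},
  {"offset": [-11, 3, 4.2], "rotation": [0, 0, 0]},
  {"offset": [-10, 2.5, 4], "rotation": [0, 0, 0]},
  {"offset": [-5, 1.5, 2], "rotation": [0, 0, 0]},
  {"offset": [0, 0, 0], "rotation": [0, 0, 0]},
])

```text
time: 19.02
tool_pos: [0.5122, -0.3259, 0.1155]
tool_rot: [-3.14, -0.347, 1.595]
contact_force: [0.5, 1.0, -2.4]
opening: 0.0135
```

Run:
```python
from h import *
print(lipnow()[:3]); print(observe()['contact_force'])
L=lipnow()[0]; P,R=stcp([L[0],L[1],.0035],1.598,0.002)
plan(P,R,8)
```

```text
(array([ 0.50709413, -0.13008989,  0.04564126]), np.float64(1.5961078732406389), np.float64(0.0034880018413000146))
[ 0.52000749  1.04283824 -2.42466091]
{"offset":[-1.8, 0.0, 5.0],"rotation":[-0.0001, 0.0002, -0.0003]},
{"offset":[-1.8, 0.0, 5.0],"rotation":[-0.0001, 0.0002, -0.0003]},
{"offset":[-1.8, 0.0, 5.0],"rotation":[-0.0001, 0.0002, -0.0003]},
{"offset":[-1.8, 0.0, 5.0],"rotation":[-0.0001, 0.0002, -0.0003]},
{"offset":[-1.8, 0.0, 5.0],"rotation":[-0.0001, 0.0002, -0.0003]},
{"offset":[-1.8, 0.0, 5.0],"rotation":[-0.0001, 0.0002, -0.0003]},
{"offset":[-1.8, 0.0, 5.0],"rotation":[-0.0001, 0.0002, -0.0003]},
{"offset":[-1.8, 0.0, 5.0],"rotation":[-0.0001, 0.0002, -0.0003]},
```

>>> apply_moves([
  {"offset": [-1.8, 0, 5], "rotation": [0, 0, 0]},
  {"offset": [-1.8, 0, 5], "rotation": [0, 0, 0]},
  {"offset": [-1.8, 0, 5], "rotation": [0, 0, 0]},
  {"offset": [-1.8, 0, 5], "rotation": [0, 0, 0]},
  {"offset": [-1.8, 0, 5], "rotation": [0, 0, 0]},
  {"offset": [-1.8, 0, 5], "rotation": [0, 0, 0]},
  {"offset": [-1.8, 0, 5], "rotation": [0, 0, 0]},
  {"offset": [-0.7, 0, 2], "rotation": [0, 0, 0]},
  {"offset": [0, 0, 0], "rotation": [0, 0, 0]},
])

```text
time: 19.77
tool_pos: [0.5121, -0.3243, 0.0729]
tool_rot: [-3.14, -0.347, 1.597]
contact_force: [-0.8, -0.1, -1.5]
opening: 0.0141
```

Run:
```python
from h import *
print(lipnow()[:3]); print(observe()['contact_force'])
L=lipnow()[0]; P,R=stcp([L[0],L[1],.0025],1.598,0.002)
plan(P,R,2)
```

```text
(array([ 0.506733  , -0.12846507,  0.00313385]), np.float64(1.59752069686472), np.float64(0.0029014497615653797))
[-0.78288692 -0.14049421 -1.50757114]
{"offset":[-0.2, -0.0, 0.4],"rotation":[-0.0008, 0.0005, -0.0005]},
{"offset":[-0.2, -0.0, 0.4],"rotation":[-0.0008, 0.0005, -0.0005]},
```

>>> apply_moves([
  {"offset": [-0.2, 0, 0.5], "rotation": [0, 0, 0]},
  {"offset": [-0.2, 0, 0.5], "rotation": [0, 0, 0]},
  {"offset": [0, 0, 0], "rotation": [0, 0, 0]},
])

```text
time: 20.02
tool_pos: [0.5122, -0.3244, 0.0724]
tool_rot: [-3.14, -0.347, 1.597]
contact_force: [-0.3, 0.0, -0.8]
opening: 0.0131
```

>>> apply_moves([
  {"offset": [0, 0, 0], "rotation": [0, 0, 0]},
  {"offset": [0, 0, 0], "rotation": [0, 0, 0]},
  {"offset": [0, 0, 0], "rotation": [0, 0, 0]},
  {"offset": [0, 0, 0], "rotation": [0, 0, 0]},
  {"offset": [0, 0, 0], "rotation": [0, 0, 0]},
  {"offset": [0, 0, 0], "rotation": [0, 0, 0]},
  {"offset": [0, 0, 0], "rotation": [0, 0, 0]},
], grip=0.5)

```text
time: 20.6
tool_pos: [0.5128, -0.3248, 0.0737]
tool_rot: [3.141, -0.346, 1.598]
contact_force: [-0.3, 0.1, -0.2]
opening: 0.0457
```

Run:
```python
from h import *
s=observe(); print(lipnow()[:3]); print(s['contact_force'],s['opening'])
p=read_camera('wrist'); save(p,'w10')
P1,R1=gtcp([.5115,-.308,.029],1.598,.08)
plan(P1,R1,4)
```

```text
(array([ 0.50771378, -0.12903092,  0.00377608]), np.float64(1.597230077938456), np.float64(0.00415483371743493))
[-0.25975424  0.08483859 -0.24746152] 0.045651510455572815
{"offset":[0.0, -0.2, -19.8],"rotation":[0.0003, 0.0011, -0.0001]},
{"offset":[0.0, -0.2, -19.8],"rotation":[0.0003, 0.0011, -0.0001]},
{"offset":[0.1, -0.2, -19.8],"rotation":[0.0003, 0.0011, -0.0001]},
{"offset":[0.1, -0.2, -19.8],"rotation":[0.0003, 0.0011, -0.0001]},
```

View pics/w10.png

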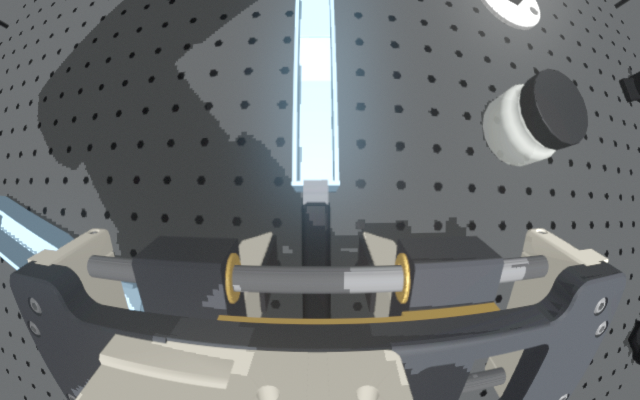

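The scoop is released and stands flat. I'll withdraw and move above the cap, turning so that tool x points along the cap's x and the wrist camera sees the hole.

>>> apply_moves([
  {"offset": [0, -0.2, -12], "rotation": [0, 0, 0]},
  {"offset": [0, -0.2, -20], "rotation": [0, 0, 0]},
  {"offset": [0, -0.2, -25], "rotation": [0, 0, 0]},
  {"offset": [0, 0, -25], "rotation": [0, 0, 0]},
  {"offset": [0, 0, -15], "rotation": [0, 0, 0]},
])

```text
time: 21.07
tool_pos: [0.5116, -0.3559, 0.1635]
tool_rot: [-3.134, -0.354, 1.596]
contact_force: [0.5, -0.0, 0.0]
opening: 0.0457
```

Run:
```python
from h import *
s=observe(); print(s['tool_pos'],s['tool_rot'])
# level first while turning
plan([.66,-.0885,.22],rot([np.pi,0,-.3]),20)
```

```text
[ 0.51156308 -0.35592196  0.16354609] [-3.13364363 -0.35434491  1.59623027]
{"offset":[13.3, 7.8, 1.9],"rotation":[-0.017, -0.0117, 0.0938]},
{"offset":[14.0, 6.5, 1.8],"rotation":[-0.017, -0.0117, 0.0938]},
{"offset":[14.6, 5.1, 1.8],"rotation":[-0.017, -0.0117, 0.0938]},
{"offset":[15.0, 3.7, 1.7],"rotation":[-0.017, -0.0117, 0.0938]},
{"offset":[15.3, 2.2, 1.5],"rotation":[-0.017, -0.0117, 0.0938]},
{"offset":[15.5, 0.7, 1.4],"rotation":[-0.017, -0.0117, 0.0938]},
{"offset":[15.5, -0.7, 1.2],"rotation":[-0.017, -0.0117, 0.0938]},
{"offset":[15.4, -2.2, 1.0],"rotation":[-0.017, -0.0117, 0.0938]},
{"offset":[15.1, -3.6, 0.8],"rotation":[-0.017, -0.0117, 0.0938]},
{"offset":[14.7, -5.0, 0.5],"rotation":[-0.017, -0.0117, 0.0938]},
{"offset":[14.2, -6.4, 0.2],"rotation":[-0.017, -0.0117, 0.0938]},
{"offset":[13.5, -7.7, -0.0],"rotation":[-0.017, -0.0117, 0.0938]},
{"offset":[12.7, -8.9, -0.3],"rotation":[-0.017, -0.0117, 0.0938]},
{"offset":[11.8, -10.1, -0.6],"rotation":[-0.017, -0.0117, 0.0938]},
{"offset":[10.8, -11.1, -0.9],"rotation":[-0.017, -0.0117, 0.0938]},
{"offset":[9.7, -12.1, -1.3],"rotation":[-0.017, -0.0117, 0.0938]},
{"offset":[8.5, -12.9, -1.6],"rotation":[-0.017, -0.0117, 0.0938]},
{"offset":[7.3, -13.6, -1.9],"rotation":[-0.017, -0.0117, 0.0938]},
{"offset":[5.9, -14.2, -2.2],"rotation":[-0.017, -0.0117, 0.0938]},
{"offset":[4.6, -14.7, -2.5],"rotation":[-0.017, -0.0117, 0.0938]},
```

>>> apply_moves([
  {"offset": [13.5, 8, 2], "rotation": [-0.017, -0.012, 0.094]},
  {"offset": [14, 6.5, 2], "rotation": [-0.017, -0.012, 0.094]},
  {"offset": [14.5, 5, 2], "rotation": [-0.017, -0.012, 0.094]},
  {"offset": [15, 3.5, 1.5], "rotation": [-0.017, -0.012, 0.094]},
  {"offset": [15.5, 2, 1.5], "rotation": [-0.017, -0.012, 0.094]},
  {"offset": [15.5, 0.5, 1.5], "rotation": [-0.017, -0.012, 0.094]},
  {"offset": [15.5, -0.5, 1], "rotation": [-0.017, -0.012, 0.094]},
  {"offset": [15.5, -2, 1], "rotation": [-0.017, -0.012, 0.094]},
  {"offset": [15, -3.5, 1], "rotation": [-0.017, -0.012, 0.094]},
  {"offset": [14.5, -5, 0.5], "rotation": [-0.017, -0.012, 0.094]},
  {"offset": [14, -6.5, 0], "rotation": [-0.017, -0.012, 0.094]},
  {"offset": [13.5, -7.5, 0], "rotation": [-0.017, -0.012, 0.094]},
])

```text
time: 22.07
tool_pos: [0.607, -0.1977, 0.2015]
tool_rot: [-3.062, -0.123, 0.382]
contact_force: [0.3, 0.2, -0.4]
opening: 0.0457
```

Run:
```python
from h import *
s=observe(); print(s['tool_pos'],s['tool_rot'],s['qpos'])
plan([.67,-.0885,.21],rot([np.pi,0,-.3]),10)
```

```text
[ 0.60698022 -0.19768088  0.201481  ] [-3.06221462 -0.12308308  0.3824616 ] [-0.49274543  0.6099181   1.34830047  0.15787353  1.17014313  0.62997587]
{"offset":[10.0, -7.7, 1.0],"rotation":[-0.0118, -0.0091, 0.0686]},
{"offset":[9.4, -8.4, 0.8],"rotation":[-0.0118, -0.0091, 0.0686]},
{"offset":[8.8, -9.0, 0.6],"rotation":[-0.0118, -0.0091, 0.0686]},
{"offset":[8.2, -9.6, 0.4],"rotation":[-0.0118, -0.0091, 0.0686]},
{"offset":[7.5, -10.2, 0.2],"rotation":[-0.0118, -0.0091, 0.0686]},
{"offset":[6.8, -10.7, 0.1],"rotation":[-0.0118, -0.0091, 0.0686]},
{"offset":[6.0, -11.1, -0.1],"rotation":[-0.0118, -0.0091, 0.0686]},
{"offset":[5.3, -11.5, -0.3],"rotation":[-0.0118, -0.0091, 0.0686]},
{"offset":[4.5, -11.8, -0.5],"rotation":[-0.0118, -0.0091, 0.0686]},
{"offset":[3.6, -12.1, -0.7],"rotation":[-0.0118, -0.0091, 0.0686]},
```

>>> apply_moves([
  {"offset": [10, -7.5, 1], "rotation": [-0.012, -0.009, 0.068]},
  {"offset": [9.5, -8.5, 1], "rotation": [-0.012, -0.009, 0.068]},
  {"offset": [9, -9, 0.5], "rotation": [-0.012, -0.009, 0.068]},
  {"offset": [8, -9.5, 0.5], "rotation": [-0.012, -0.009, 0.068]},
  {"offset": [7.5, -10, 0], "rotation": [-0.012, -0.009, 0.068]},
  {"offset": [7, -10.5, 0], "rotation": [-0.012, -0.009, 0.068]},
  {"offset": [6, -11, 0], "rotation": [-0.012, -0.009, 0.068]},
  {"offset": [5, -11.5, 0], "rotation": [-0.012, -0.009, 0.068]},
  {"offset": [4.5, -12, -0.5], "rotation": [-0.012, -0.009, 0.068]},
  {"offset": [3.5, -8, -0.5], "rotation": [-0.006, -0.009, 0.04]},
  {"offset": [0, 0, 0], "rotation": [0, 0, 0]},
])

```text
time: 22.98
tool_pos: [0.6738, -0.0834, 0.2102]
tool_rot: [3.14, 0.002, -0.301]
contact_force: [-1.3, 1.1, 0.5]
opening: 0.0459
```

Run:
```python
from h import *
s=observe(); print(s['tool_pos'],s['tool_rot'],s['qpos'])
p=read_camera('wrist'); save(p,'w11')
t=read_camera('top'); save(t,'t11'); c=read_camera('scene')
for q,pp in (('cap',p),('cap_hole',p)):
    for r in tip_of(q,pp): print(q,np.round(r['location'],4),round(r['score'],2))
cv2.imwrite('pics/s11.png',cv2.resize(c['img'][150:310,180:380,::-1],None,fx=4,fy=3.7,interpolation=cv2.INTER_CUBIC))
```

```text
[ 0.67377583 -0.0833794   0.21024678] [ 3.14044389e+00  2.26725418e-03 -3.00909004e-01] [-2.35521121e-01  6.92686755e-01  1.15815777e+00 -1.03792660e-03
  1.29308574e+00  1.63646863e+00]
cap [ 6.787e-01 -9.080e-02  3.000e-04] 0.84
cap [ 0.6855  0.0246 -0.    ] 0.78
cap_hole [ 7.009e-01 -9.350e-02 -6.000e-04] 0.74
cap_hole [ 7.021e-01  4.230e-02 -4.000e-04] 0.67
```

View pics/w11.png

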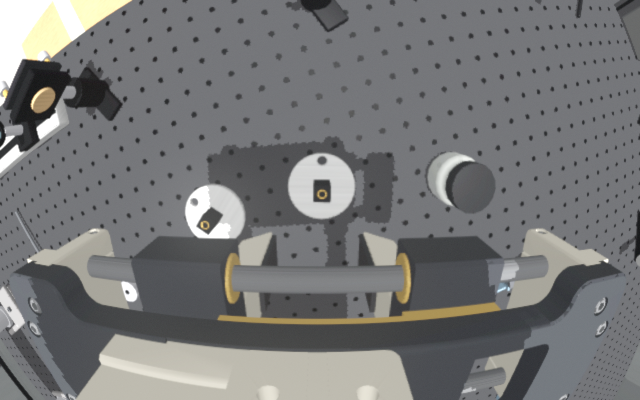

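View pics/s11.png

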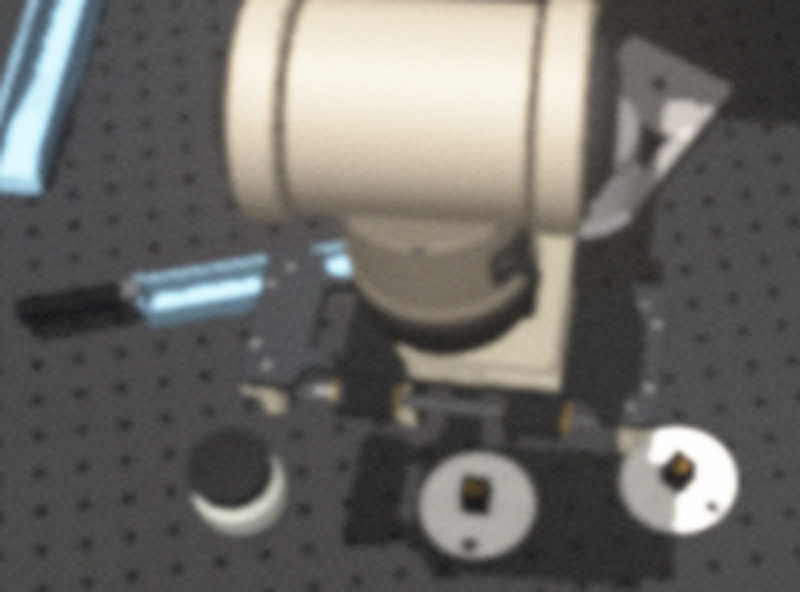

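Run:
```python
from h import *
im=cv2.imread('pics/w11.png')
cv2.imwrite('pics/w11c.png',cv2.resize(im[145:230,270:375],None,fx=7,fy=7,interpolation=cv2.INTER_CUBIC))
```

```text
(no output)
```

View pics/w11c.png

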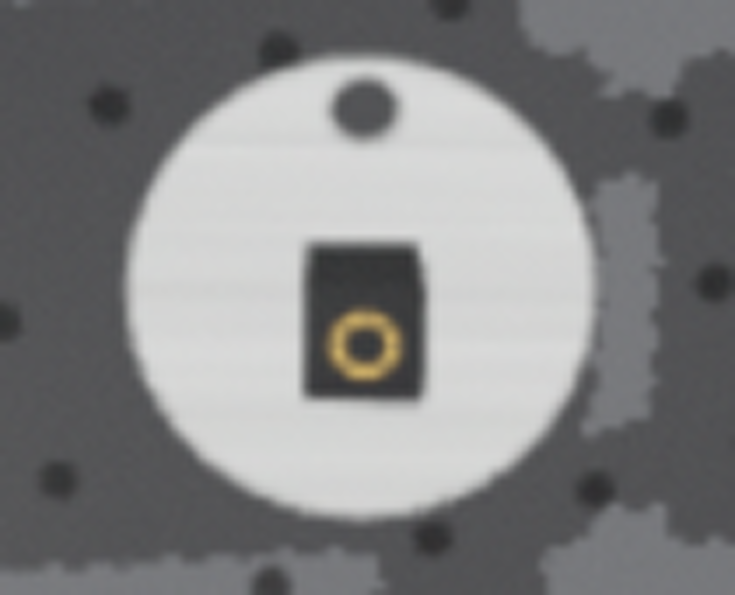

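Run:
```python
from h import *
s=observe(); P,R=s['tool_pos'],rot(s['tool_rot']); p=read_camera('wrist')
f=lambda u,v:(270+(u+.5)/7-.5,145+(v+.5)/7-.5)
o={}
for n,(u,v),z in (('L',(128,287),.006),('Rr',(595,280),.006),('T',(362,54),.006),('B',(362,518),.006),('hole',(365,108),.006),('ring',(365,345),.034),('hole0',(365,108),.003)):
    o[n]=onz(ray_w(p,f(u,v),P,R),z); print(n,o[n].round(4), R.inv().apply(o[n]-P).round(4))
c=(o['L']+o['Rr']+o['T']+o['B'])/4; print(c, np.degrees(np.arctan2(*(o['hole']-c)[1::-1])), np.linalg.norm(o['hole']-c))
c2=o['ring']; print(np.degrees(np.arctan2(*(o['hole']-c2)[1::-1])))
```

```text
L [ 0.6877 -0.0596  0.006 ] [ 0.0072 -0.03    0.2042]
Rr [ 0.6692 -0.1228  0.006 ] [0.0083 0.0359 0.2043]
T [ 0.7094 -0.1008  0.006 ] [0.0401 0.0029 0.2042]
B [ 0.6452 -0.081   0.006 ] [-0.0271  0.0031  0.2044]
hole [ 0.702  -0.0989  0.006 ] [0.0325 0.0034 0.2042]
ring [ 0.6767 -0.0907  0.034 ] [0.0058 0.0031 0.1763]
hole0 [ 0.7016 -0.0989  0.003 ] [0.0321 0.0034 0.2072]
[ 0.67785812 -0.09105774  0.006     ] -18.045806087558848 0.02543691115394378
-17.934444299716542
```

The close-up shows the cap centre at about (0.677,-0.091) and the hole at -18°. I'll descend now.

Run:
```python
from h import *
plan([.6772,-.0908,.075],rot([np.pi,0,-.314]),10)
```

```text
{"offset":[0.6, 0.3, 13.5],"rotation":[0.0001, 0.0002, 0.0012]},
{"offset":[0.6, 0.3, 13.5],"rotation":[0.0001, 0.0002, 0.0012]},
{"offset":[0.6, 0.3, 13.5],"rotation":[0.0001, 0.0002, 0.0012]},
{"offset":[0.6, 0.3, 13.5],"rotation":[0.0001, 0.0002, 0.0012]},
{"offset":[0.6, 0.3, 13.5],"rotation":[0.0001, 0.0002, 0.0012]},
{"offset":[0.6, 0.3, 13.5],"rotation":[0.0001, 0.0002, 0.0012]},
{"offset":[0.6, 0.3, 13.5],"rotation":[0.0001, 0.0002, 0.0012]},
{"offset":[0.6, 0.3, 13.5],"rotation":[0.0001, 0.0002, 0.0012]},
{"offset":[0.6, 0.3, 13.5],"rotation":[0.0001, 0.0002, 0.0012]},
{"offset":[0.6, 0.3, 13.5],"rotation":[0.0001, 0.0002, 0.0012]},
```

>>> apply_moves([
  {"offset": [0.6, 0.3, 13.5], "rotation": [0, 0, 0.001]},
  {"offset": [0.6, 0.3, 13.5], "rotation": [0, 0, 0.001]},
  {"offset": [0.6, 0.3, 13.5], "rotation": [0, 0, 0.001]},
  {"offset": [0.6, 0.3, 13.5], "rotation": [0, 0, 0.001]},
  {"offset": [0.6, 0.3, 13.5], "rotation": [0, 0, 0.001]},
  {"offset": [0.6, 0.3, 12], "rotation": [0, 0, 0.001]},
  {"offset": [0.6, 0.3, 9], "rotation": [0, 0, 0.001]},
  {"offset": [0.3, 0.3, 5], "rotation": [0, 0, 0.001]},
  {"offset": [0, 0, 0], "rotation": [0, 0, 0]},
])

```text
time: 24.03
tool_pos: [0.675, -0.0961, 0.1153]
tool_rot: [3.141, -0.003, -0.314]
contact_force: [0.3, -0.1, 1.3]
opening: 0.0461
```

Run:
```python
from h import *
s=observe(); print(s['tool_pos'],s['tool_rot'])
p=read_camera('wrist'); cv2.imwrite('pics/w12c.png',cv2.resize(p['img'][100:320,210:430,::-1],None,fx=2.7,fy=2.7,interpolation=cv2.INTER_CUBIC))
plan([.6772,-.0908,.075],rot([np.pi,0,-.314]),4)
```

```text
[ 0.67498527 -0.09613299  0.1152865 ] [ 3.14058615e+00 -2.72978351e-03 -3.13551714e-01]
{"offset":[0.0, -1.4, 10.2],"rotation":[0.0002, -0.0008, 0.0001]},
{"offset":[0.0, -1.4, 10.2],"rotation":[0.0002, -0.0008, 0.0001]},
{"offset":[0.1, -1.4, 10.2],"rotation":[0.0002, -0.0008, 0.0001]},
{"offset":[0.1, -1.4, 10.2],"rotation":[0.0002, -0.0008, 0.0001]},
```

View pics/w12c.png

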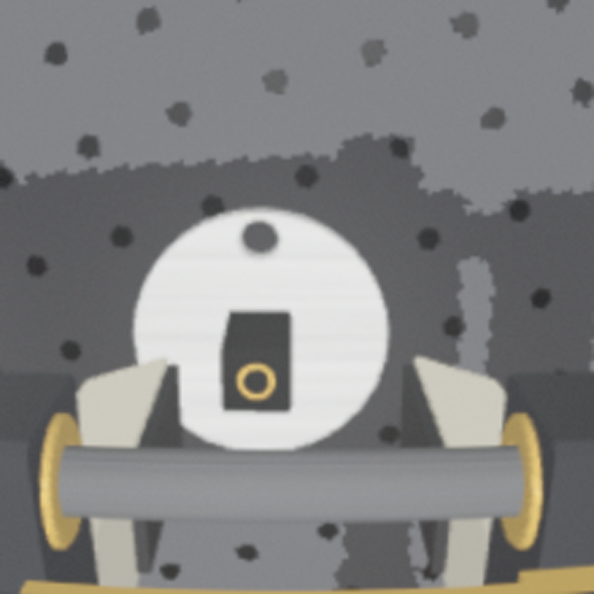

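>>> apply_moves([
  {"offset": [0, -1.6, 8], "rotation": [0, 0, 0]},
  {"offset": [0, -1.6, 8], "rotation": [0, 0, 0]},
  {"offset": [0, -1.6, 8], "rotation": [0, 0, 0]},
  {"offset": [0, -0.8, 6], "rotation": [0, 0, 0]},
  {"offset": [0, 0, 0], "rotation": [0, 0, 0]},
])

```text
time: 24.5
tool_pos: [0.6785, -0.0904, 0.0855]
tool_rot: [3.141, -0.008, -0.313]
contact_force: [-0.6, -1.2, 0.6]
opening: 0.0462
```

Run:
```python
from h import *
s=observe(); print(s['tool_pos'],s['tool_rot'])
p=read_camera('wrist'); cv2.imwrite('pics/w13c.png',cv2.resize(p['img'][100:320,210:430,::-1],None,fx=2.7,fy=2.7,interpolation=cv2.INTER_CUBIC))
plan([.6772,-.0908,.075],rot([np.pi,0,-.314]),2)
```

```text
[ 0.6784593  -0.09035374  0.08546188] [ 3.14106701 -0.00794456 -0.31303803]
{"offset":[-0.6, 0.4, 5.5],"rotation":[0.0002, -0.0042, 0.0005]},
{"offset":[-0.6, 0.4, 5.5],"rotation":[0.0002, -0.0042, 0.0005]},
```

View pics/w13c.png

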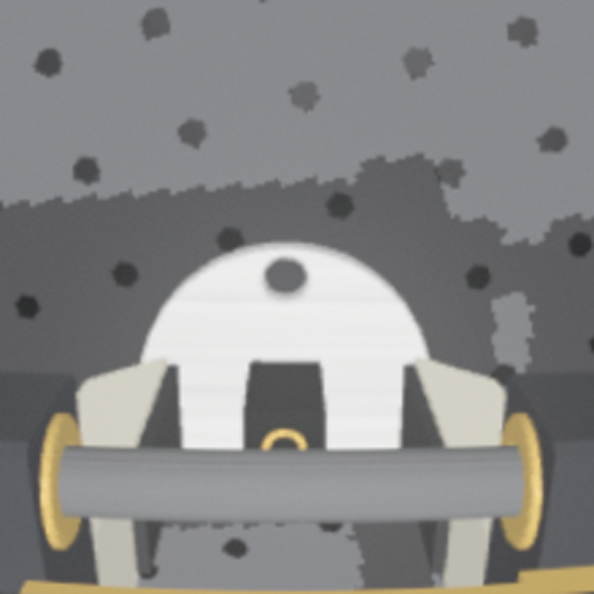

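>>> apply_moves([
  {"offset": [-0.6, -0.3, 5.2], "rotation": [0, -0.004, 0]},
  {"offset": [-0.6, -0.3, 5.2], "rotation": [0, -0.004, 0]},
  {"offset": [0, 0, 0], "rotation": [0, 0, 0]},
])

```text
time: 24.8
tool_pos: [0.678, -0.0893, 0.0752]
tool_rot: [3.141, -0.001, -0.313]
contact_force: [-1.2, 0.6, -0.6]
opening: 0.0458
```

>>> apply_moves([
  {"offset": [0, 0, 0], "rotation": [0, 0, 0]},
  {"offset": [0, 0, 0], "rotation": [0, 0, 0]},
  {"offset": [0, 0, 0], "rotation": [0, 0, 0]},
  {"offset": [0, 0, 0], "rotation": [0, 0, 0]},
  {"offset": [0, 0, 0], "rotation": [0, 0, 0]},
  {"offset": [0, 0, 0], "rotation": [0, 0, 0]},
  {"offset": [0, 0, 0], "rotation": [0, 0, 0]},
  {"offset": [0, 0, 0], "rotation": [0, 0, 0]},
], grip=1, grip_force=20)

```text
time: 25.47
tool_pos: [0.6782, -0.0896, 0.0757]
tool_rot: [3.141, -0.002, -0.313]
contact_force: [-0.0, 0.1, -0.2]
opening: 0.0159
```

Run:
```python
from h import *
s=observe(); print(s['tool_pos'],s['tool_rot'],s['opening'],s['contact_force'])
p=read_camera('wrist'); cv2.imwrite('pics/w14c.png',cv2.resize(p['img'][100:320,210:430,::-1],None,fx=2.7,fy=2.7,interpolation=cv2.INTER_CUBIC))
```

```text
[ 0.67824173 -0.0896086   0.07568693] [ 3.14117121e+00 -1.55050970e-03 -3.12989746e-01] 0.015942253576104504 [-0.01405085  0.07697574 -0.23108524]
```

View pics/w14c.png

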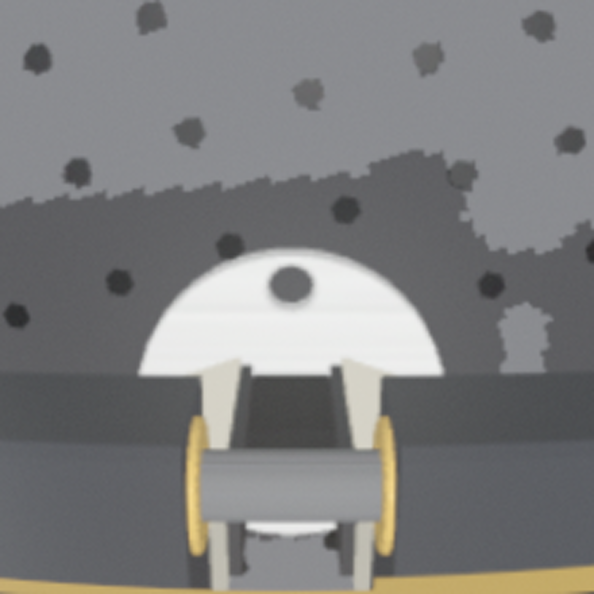

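The cap is gripped by its block (opening 15.9 mm), with the hole visible at crop px (291,284). I'll compute the hole in the tool frame, then lift and carry.

Run:
```python
from h import *
s=observe(); P,R=s['tool_pos'],rot(s['tool_rot']); p=read_camera('wrist'); save(p,'w14')
f=lambda u,v:(210+(u+.5)/2.7-.5,100+(v+.5)/2.7-.5)
for u,v in ((291,284),(290,248)):
    X=onz(ray_w(p,f(u,v),P,R),.006); print(X, R.inv().apply(X-P))
P1=np.array(P)+[0,0,.11]; 
plan(P1,R,6)
```

```text
[ 0.703626   -0.09709895  0.006     ] [ 0.02636063 -0.00070297  0.06971052]
[ 0.7108328  -0.09921714  0.006     ] [ 0.03386952 -0.00090618  0.06972205]
{"offset":[0.0, 0.0, -18.3],"rotation":[-0.0, 0.0, -0.0]},
{"offset":[0.0, 0.0, -18.3],"rotation":[-0.0, 0.0, -0.0]},
{"offset":[0.0, 0.0, -18.3],"rotation":[-0.0, 0.0, -0.0]},
{"offset":[0.0, 0.0, -18.3],"rotation":[-0.0, 0.0, -0.0]},
{"offset":[0.0, 0.0, -18.3],"rotation":[-0.0, 0.0, -0.0]},
{"offset":[0.0, 0.0, -18.3],"rotation":[-0.0, 0.0, -0.0]},
```

>>> apply_moves([
  {"offset": [0, 0, -10], "rotation": [0, 0, 0]},
  {"offset": [0, 0, -20], "rotation": [0, 0, 0]},
  {"offset": [0, 0, -25], "rotation": [0, 0, 0]},
  {"offset": [0, 0, -25], "rotation": [0, 0, 0]},
  {"offset": [0, 0, -20], "rotation": [0, 0, 0]},
  {"offset": [0, 0, -10], "rotation": [0, 0, 0]},
], grip_force=30)

```text
time: 26.07
tool_pos: [0.6762, -0.0891, 0.1886]
tool_rot: [3.141, 0.007, -0.313]
contact_force: [0.4, 0.2, -0.7]
opening: 0.0161
```

Run:
```python
from h import *
s=observe(); print(s['tool_pos'],s['tool_rot'],s['opening'],s['contact_force'])
plan([.40,.012,.20],rot([np.pi,0,0]),12)
```

```text
[ 0.67624118 -0.08908709  0.1885602 ] [ 3.14055694  0.00719318 -0.31302166] 0.01607508800096249 [ 0.39652396  0.24494178 -0.74878485]
{"offset":[-24.5, -0.9, -0.8],"rotation":[-0.0, 0.0006, -0.0261]},
{"offset":[-24.5, -1.6, -0.8],"rotation":[-0.0, 0.0006, -0.0261]},
{"offset":[-24.4, -2.2, -0.8],"rotation":[-0.0, 0.0006, -0.0261]},
{"offset":[-24.4, -2.8, -0.8],"rotation":[-0.0, 0.0006, -0.0261]},
{"offset":[-24.3, -3.5, -0.8],"rotation":[-0.0, 0.0006, -0.0261]},
{"offset":[-24.2, -4.1, -0.9],"rotation":[-0.0, 0.0006, -0.0261]},
{"offset":[-24.1, -4.7, -0.9],"rotation":[-0.0, 0.0006, -0.0261]},
{"offset":[-23.9, -5.4, -0.9],"rotation":[-0.0, 0.0006, -0.0261]},
{"offset":[-23.8, -6.0, -0.9],"rotation":[-0.0, 0.0006, -0.0261]},
{"offset":[-23.6, -6.6, -0.9],"rotation":[-0.0, 0.0006, -0.0261]},
{"offset":[-23.4, -7.2, -0.9],"rotation":[-0.0, 0.0006, -0.0261]},
{"offset":[-23.2, -7.8, -0.9],"rotation":[-0.0, 0.0006, -0.0261]},
```

>>> apply_moves([
  {"offset": [-24.5, -1, -1], "rotation": [0, 0.001, -0.026]},
  {"offset": [-24.5, -1.5, -1], "rotation": [0, 0.001, -0.026]},
  {"offset": [-24.5, -2, -1], "rotation": [0, 0.001, -0.026]},
  {"offset": [-24.5, -3, -1], "rotation": [0, 0.001, -0.026]},
  {"offset": [-24.5, -3.5, -1], "rotation": [0, 0.001, -0.026]},
  {"offset": [-24, -4, -1], "rotation": [0, 0.001, -0.026]},
  {"offset": [-24, -4.5, -1], "rotation": [0, 0, -0.026]},
  {"offset": [-24, -5.5, -1], "rotation": [0, 0, -0.026]},
  {"offset": [-24, -6, -1], "rotation": [0, 0, -0.026]},
  {"offset": [-23.5, -6.5, -1], "rotation": [0, 0, -0.026]},
  {"offset": [-16, -5, -1], "rotation": [0, 0, -0.026]},
  {"offset": [-6, -3, 0], "rotation": [0, 0, -0.026]},
])

```text
time: 27.07
tool_pos: [0.4125, 0.0058, 0.2041]
tool_rot: [3.138, -0.011, 0.012]
contact_force: [0.9, -0.1, -1.6]
opening: 0.0158
```

Run:
```python
from h import *
s=observe(); print(s['time'],s['tool_pos'],s['tool_rot'],s['qpos'])
p=read_camera('wrist'); save(p,'w15'); s2=observe(); print(s2['tool_pos'])
for q in ('pillar_pin','pillar_mouth','cap_hole'):
    for r in tip_of(q,p): print(q,np.round(r['location'],4),round(r['score'],2))
```

```text
27.0667 [0.41245427 0.00576585 0.20405466] [ 3.13815966 -0.01082953  0.012169  ] [-1.71440653e-01  2.39873196e-01  1.94943753e+00 -1.72997433e-03
  9.41008368e-01  1.38821629e+00]
[0.41224119 0.00603589 0.20401112]
pillar_pin [ 0.5089 -0.2169 -0.0018] 0.72
pillar_pin [0.4965 0.0137 0.0844] 0.64
pillar_mouth [0.4637 0.0121 0.0838] 0.61
cap_hole [0.4361 0.0096 0.1292] 0.94
```

View pics/w15.png

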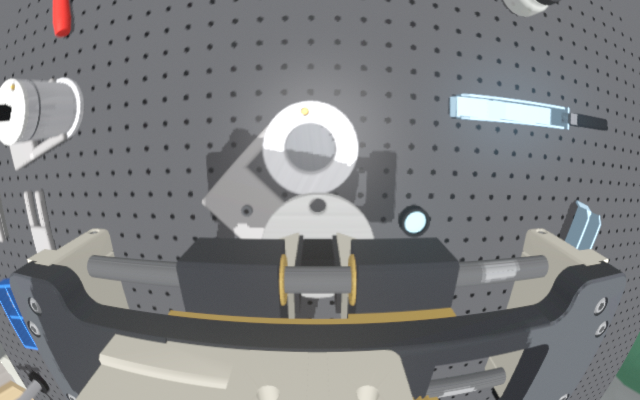

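Run:
```python
from h import *
s=observe(); P,R=s['tool_pos'],s['tool_rot']
p=read_camera('wrist'); save(p,'w16'); np.savez('w16.npz',P=P,R=R,K=p['camera_matrix'],T=p['tool_from_camera'])
cv2.imwrite('pics/w16c.png',cv2.resize(p['img'][95:220,255:385,::-1],None,fx=6,fy=4.8*1.25,interpolation=cv2.INTER_CUBIC)[:600])
cv2.imwrite('pics/w16d.png',cv2.resize(p['img'][185:250,255:385,::-1],None,fx=6,fy=6,interpolation=cv2.INTER_CUBIC)[:600])
print(P,R)
```

```text
[0.41591601 0.00472443 0.20419797] [ 3.13753272 -0.01385979  0.00956056]
```

View pics/w16c.png

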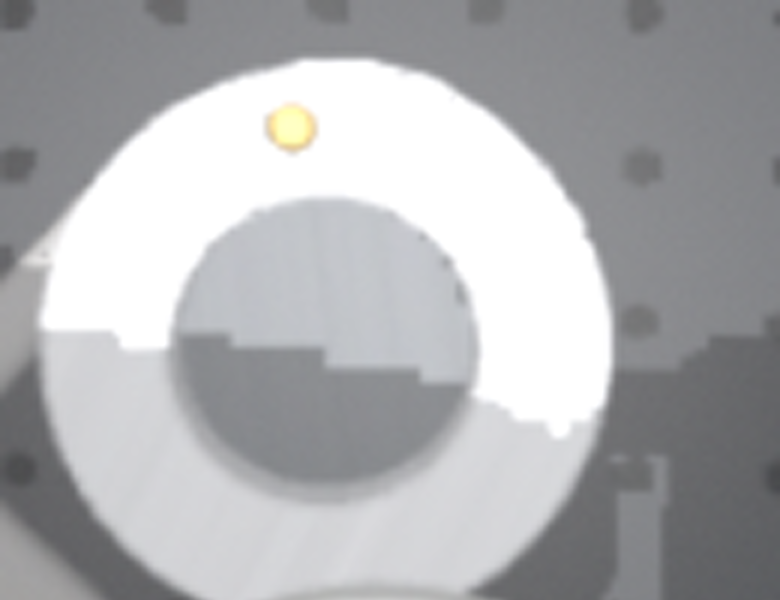

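View pics/w16d.png

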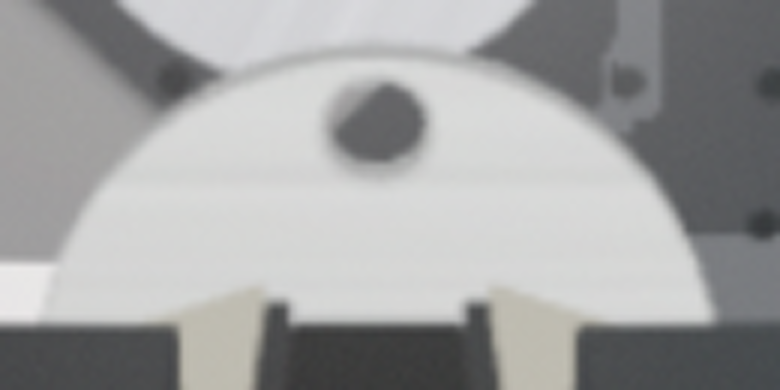

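```bash
cat > m.py <<'E'
from h import *
d=np.load('w16.npz'); p={'camera_matrix':d['K'],'tool_from_camera':d['T']}; P=d['P'];R=rot(d['R'])
f=lambda u,v,y0:(255+(u+.5)/6-.5,y0+(v+.5)/6-.5)
pin=onz(ray_w(p,f(292,127,95),P,R),.093)
pin2=onz(ray_w(p,f(292,127,95),P,R),.088)
b=[onz(ray_w(p,f(u,v,95),P,R),.085) for u,v in ((170,345),(478,352),(324,197),(324,504))]
c=np.mean(b,0)
o=[onz(ray_w(p,f(u,v,95),P,R),.085) for u,v in ((42,340),(612,350),(326,58))]
print('pin',pin,pin2); print(np.round(b,4)); print('bore',c); print(np.round(o,4)); 
print('yaw',np.arctan2(*(pin-c)[1::-1]),np.linalg.norm((pin-c)[:2]))
# cap hole at its top plane: tool z ~.0697
T=p['tool_from_camera']
def tool_plane(uv,z):
    o,v=ray_w(p,uv,np.zeros(3),Ro.identity()); return o+v*(z-o[2])/v[2]
h=tool_plane(f(376,122,185),.0697); e=tool_plane(f(376,47,185),.0697); print('hole tool',h,'edge',e)
L=tool_plane(f(40,322,185),.0697); Q=tool_plane(f(716,322,185),.0697); print(L,Q)
E
python3 m.py
```

```text
pin [0.49235368 0.01462424 0.093     ] [0.49245273 0.01483459 0.088     ]
[[ 0.4674  0.0289  0.085 ]
 [ 0.4668 -0.0066  0.085 ]
 [ 0.4845  0.0113  0.085 ]
 [ 0.4488  0.0111  0.085 ]]
bore [0.46686415 0.01118173 0.085     ]
[[ 0.4681  0.0439  0.085 ]
 [ 0.4673 -0.0221  0.085 ]
 [ 0.5005  0.0112  0.085 ]]
yaw 0.13424357974345352 0.025720941618108274
hole tool [ 0.02653809 -0.00038888  0.0697    ] edge [ 0.03358355 -0.0003901   0.0697    ]
[ 0.00658361 -0.03251671  0.0697    ] [0.00662181 0.03212039 0.0697    ]
```

The wrist view gives the bore centre at (0.4669,0.0112) and the pin direction at 0.134 rad. In the tool frame the hole is at (26.5,-0.4) mm. I'll move above the pin.

```bash
python3 -c "
from h import *
plan([.4664,.0108,.182],rot([3.1412,-.0015,.134]),6)"
```

```text
{"offset":[8.3, -1.0, 3.8],"rotation":[0.0008, -0.002, -0.0208]},
{"offset":[8.4, -0.8, 3.8],"rotation":[0.0008, -0.002, -0.0208]},
{"offset":[8.4, -0.6, 3.8],"rotation":[0.0008, -0.002, -0.0208]},
{"offset":[8.4, -0.4, 3.7],"rotation":[0.0008, -0.002, -0.0208]},
{"offset":[8.4, -0.3, 3.7],"rotation":[0.0008, -0.002, -0.0208]},
{"offset":[8.4, -0.1, 3.7],"rotation":[0.0008, -0.002, -0.0208]},
```

>>> apply_moves([
  {"offset": [8.3, -1, 3.8], "rotation": [0.001, -0.002, -0.021]},
  {"offset": [8.4, -0.8, 3.8], "rotation": [0.001, -0.002, -0.021]},
  {"offset": [8.4, -0.6, 3.8], "rotation": [0.001, -0.002, -0.021]},
  {"offset": [8.4, -0.4, 3.7], "rotation": [0.001, -0.002, -0.021]},
  {"offset": [8.4, -0.3, 3.7], "rotation": [0.001, -0.002, -0.021]},
  {"offset": [8.4, 0, 3], "rotation": [0.001, -0.002, -0.021]},
  {"offset": [0, 0, 0], "rotation": [0, 0, 0]},
  {"offset": [0, 0, 0], "rotation": [0, 0, 0]},
])

```text
time: 27.98
tool_pos: [0.4763, 0.0103, 0.1782]
tool_rot: [-3.14, -0.0, 0.147]
contact_force: [-0.8, -0.3, -0.5]
opening: 0.0157
```

```bash
python3 -c "
from h import *
s=observe(); print(s['tool_pos'],s['tool_rot'])
plan([.4664,.0108,.174],rot([3.1412,-.0015,.134]),4)"
```

```text
[0.47634335 0.0102736  0.17815528] [-3.13992648e+00 -1.47419666e-04  1.47093219e-01]
{"offset":[-2.4, -0.5, 1.0],"rotation":[-0.0005, 0.0003, 0.0033]},
{"offset":[-2.4, -0.5, 1.0],"rotation":[-0.0005, 0.0003, 0.0033]},
{"offset":[-2.4, -0.5, 1.0],"rotation":[-0.0005, 0.0003, 0.0033]},
{"offset":[-2.4, -0.5, 1.0],"rotation":[-0.0005, 0.0003, 0.0033]},
```

>>> apply_moves([
  {"offset": [-2.4, -0.4, 0.5], "rotation": [0, 0, 0.003]},
  {"offset": [-2.4, -0.4, 0.5], "rotation": [0, 0, 0.003]},
  {"offset": [-2, -0.3, 0.5], "rotation": [0, 0, 0.003]},
  {"offset": [-1.5, -0.3, 0.5], "rotation": [0, 0, 0.003]},
  {"offset": [0, 0, 0], "rotation": [0, 0, 0]},
  {"offset": [0, 0, 0], "rotation": [0, 0, 0]},
])

```text
time: 28.48
tool_pos: [0.4655, 0.0106, 0.1764]
tool_rot: [-3.14, 0.001, 0.133]
contact_force: [0.3, 0.2, -0.9]
opening: 0.0159
```

Run:
```python
from h import *
s=observe(); print(s['tool_pos'],s['tool_rot'])
p=read_camera('wrist'); cv2.imwrite('pics/w17.png',cv2.resize(p['img'][170:260,245:395,::-1],None,fx=5,fy=5,interpolation=cv2.INTER_CUBIC))
plan([.4664,.0108,.1725],rot([3.1412,-.0015,.134]),2)
```

```text
[0.46552156 0.01063056 0.17635453] [-3.13980899e+00  8.23542217e-04  1.33303291e-01]
{"offset":[0.5, -0.0, 1.9],"rotation":[-0.0011, 0.0012, -0.0003]},
{"offset":[0.5, -0.0, 1.9],"rotation":[-0.0011, 0.0012, -0.0003]},
```

View pics/w17.png

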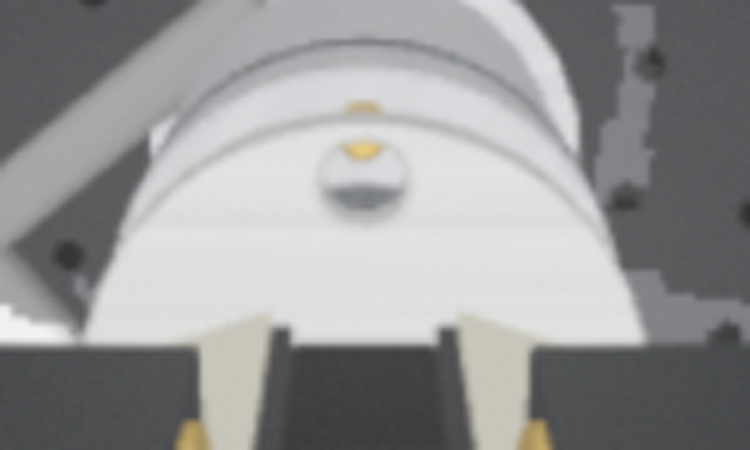

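The pin shows through the hole, centred sideways at px (363,150). I'll lower it slowly.

>>> apply_moves([
  {"offset": [0.5, 0, 1.5], "rotation": [0, 0.001, 0]},
  {"offset": [0.4, 0, 1.5], "rotation": [0, 0, 0]},
  {"offset": [0, 0, 1.5], "rotation": [0, 0, 0]},
  {"offset": [0, 0, 0], "rotation": [0, 0, 0]},
  {"offset": [0, 0, 0], "rotation": [0, 0, 0]},
])

```text
time: 28.95
tool_pos: [0.4668, 0.0107, 0.1717]
tool_rot: [-3.14, -0.001, 0.133]
contact_force: [-0.5, 1.1, -1.3]
opening: 0.016
```

Run:
```python
from h import *
s=observe(); print(s['tool_pos'],s['tool_rot'],s['contact_force'])
P,R=s['tool_pos'],rot(s['tool_rot'])
p=read_camera('wrist'); cv2.imwrite('pics/w18.png',cv2.resize(p['img'][170:260,245:395,::-1],None,fx=5,fy=5,interpolation=cv2.INTER_CUBIC))
plan([.4664,.0108,.168],rot([3.1412,-.0015,.134]),2)
```

```text
[0.46678085 0.01070826 0.17171164] [-3.14006302e+00 -1.23441077e-03  1.33254889e-01] [-0.50218777  1.14396386 -1.33232014]
{"offset":[-0.2, -0.1, 1.9],"rotation":[-0.001, 0.0002, -0.0004]},
{"offset":[-0.2, -0.1, 1.9],"rotation":[-0.001, 0.0002, -0.0004]},
```

View pics/w18.png

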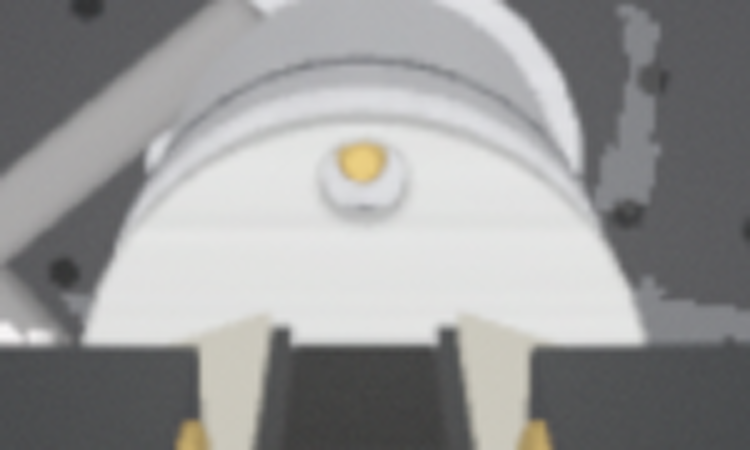

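>>> apply_moves([
  {"offset": [-0.2, 0, 1.5], "rotation": [0, 0, 0]},
  {"offset": [-0.1, 0, 1.5], "rotation": [0, 0, 0]},
  {"offset": [0, 0, 1.5], "rotation": [0, 0, 0]},
  {"offset": [0, 0, 1.5], "rotation": [0, 0, 0]},
  {"offset": [0, 0, 0], "rotation": [0, 0, 0]},
  {"offset": [0, 0, 0], "rotation": [0, 0, 0]},
])

```text
time: 29.5
tool_pos: [0.4664, 0.0107, 0.1649]
tool_rot: [-3.14, -0.001, 0.133]
contact_force: [-0.6, -0.5, -0.0]
opening: 0.0155
```

Run:
```python
from h import *
s=observe(); print(s['tool_pos'],s['tool_rot'],s['contact_force'])
p=read_camera('wrist'); cv2.imwrite('pics/w19.png',cv2.resize(p['img'][170:260,245:395,::-1],None,fx=5,fy=5,interpolation=cv2.INTER_CUBIC))
plan([.4664,.0108,.162],rot([3.1412,-.0015,.134]),3)
```

```text
[0.46643007 0.01068714 0.16487492] [-3.13994416e+00 -8.53957029e-04  1.33301157e-01] [-0.59390049 -0.52729179 -0.04969223]
{"offset":[-0.0, -0.0, 1.0],"rotation":[-0.0007, 0.0002, -0.0002]},
{"offset":[-0.0, -0.0, 1.0],"rotation":[-0.0007, 0.0002, -0.0002]},
{"offset":[-0.0, -0.0, 1.0],"rotation":[-0.0007, 0.0002, -0.0002]},
```

View pics/w19.png

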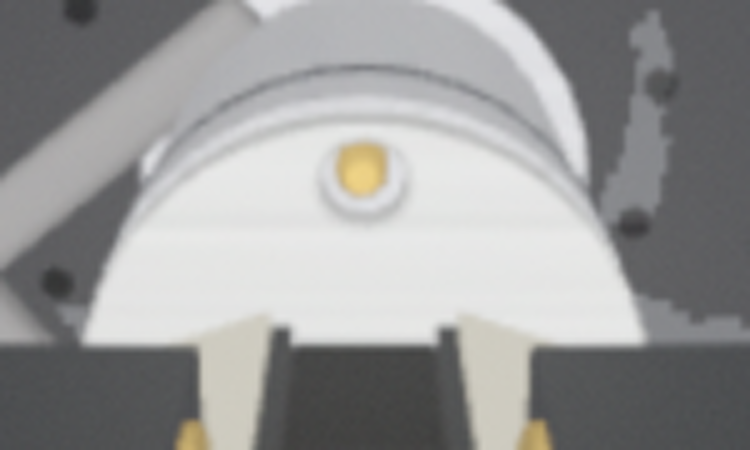

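>>> apply_moves([
  {"offset": [0, 0, 1.2], "rotation": [0, 0, 0]},
  {"offset": [0, 0, 1.2], "rotation": [0, 0, 0]},
  {"offset": [0, 0, 1.2], "rotation": [0, 0, 0]},
  {"offset": [0, 0, 0], "rotation": [0, 0, 0]},
  {"offset": [0, 0, 0], "rotation": [0, 0, 0]},
])

```text
time: 29.97
tool_pos: [0.4665, 0.0107, 0.161]
tool_rot: [-3.14, -0.001, 0.133]
contact_force: [-0.1, 0.2, -1.3]
opening: 0.016
```

Run:
```python
from h import *
s=observe(); print(s['tool_pos'],s['tool_rot'],s['contact_force'])
p=read_camera('wrist'); cv2.imwrite('pics/w20.png',cv2.resize(p['img'][170:260,245:395,::-1],None,fx=5,fy=5,interpolation=cv2.INTER_CUBIC))
```

```text
[0.46649111 0.01067181 0.16102045] [-3.14004078e+00 -1.12825972e-03  1.33234654e-01] [-0.13958977  0.196772   -1.32562037]
```

View pics/w20.png

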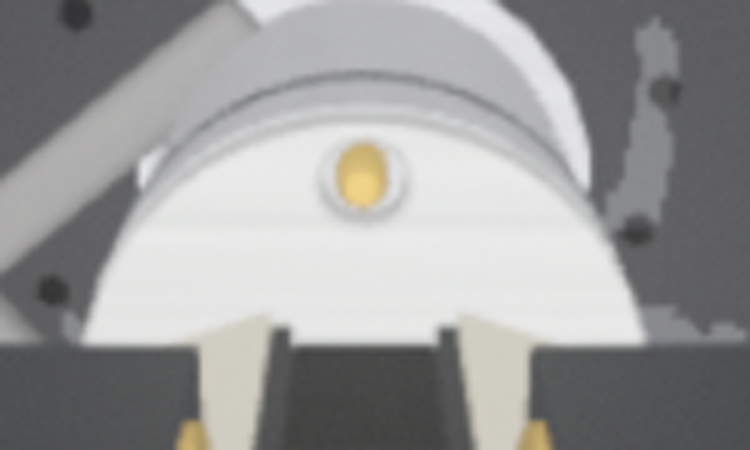

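The pin is through the hole, with about 0.3 mm left to go. I'll settle it and release.

>>> apply_moves([
  {"offset": [0, 0, 0.5], "rotation": [0, 0, 0]},
  {"offset": [0, 0, 0], "rotation": [0, 0, 0]},
])

```text
time: 30.18
tool_pos: [0.4666, 0.0107, 0.1606]
tool_rot: [-3.14, -0.001, 0.133]
contact_force: [0.7, -0.6, -1.5]
opening: 0.0158
```

>>> apply_moves([
  {"offset": [0, 0, 0], "rotation": [0, 0, 0]},
  {"offset": [0, 0, 0], "rotation": [0, 0, 0]},
  {"offset": [0, 0, 0], "rotation": [0, 0, 0]},
  {"offset": [0, 0, 0], "rotation": [0, 0, 0]},
  {"offset": [0, 0, 0], "rotation": [0, 0, 0]},
  {"offset": [0, 0, 0], "rotation": [0, 0, 0]},
], grip=0.6)

```text
time: 30.68
tool_pos: [0.467, 0.0106, 0.1611]
tool_rot: [-3.14, -0.003, 0.133]
contact_force: [0.7, -0.9, -0.6]
opening: 0.0366
```

>>> apply_moves([
  {"offset": [0, 0, -4], "rotation": [0, 0, 0]},
  {"offset": [0, 0, -10], "rotation": [0, 0, 0]},
  {"offset": [0, 0, -20], "rotation": [0, 0, 0]},
  {"offset": [0, 0, -20], "rotation": [0, 0, 0]},
  {"offset": [0, 0, -20], "rotation": [0, 0, 0]},
  {"offset": [0, 0, -10], "rotation": [0, 0, 0]},
  {"offset": [0, 0, 0], "rotation": [0, 0, 0]},
])

```text
time: 31.27
tool_pos: [0.466, 0.0106, 0.2493]
tool_rot: [-3.14, 0.0, 0.133]
contact_force: [1.2, -0.4, 0.1]
opening: 0.0366
```

Run:
```python
from h import *
s=observe(); print(s['time'],s['tool_pos'],s['tool_rot'],s['contact_force'],s['opening'])
np.savez('w21.npz',P=s['tool_pos'],R=s['tool_rot'])
p=read_camera('wrist'); save(p,'w21'); cv2.imwrite('pics/w21c.png',cv2.resize(p['img'][130:260,225:415,::-1],None,fx=4,fy=4,interpolation=cv2.INTER_CUBIC))
c=read_camera('scene'); cv2.imwrite('pics/s21.png',cv2.resize(c['img'][140:240,180:380,::-1],None,fx=4,fy=4,interpolation=cv2.INTER_CUBIC))
```

```text
31.2667 [0.46602073 0.01056571 0.24928883] [-3.13964128e+00  3.34047501e-04  1.33228480e-01] [ 1.17344877 -0.40656077  0.10206174] 0.03663814142072383
```

View pics/w21c.png

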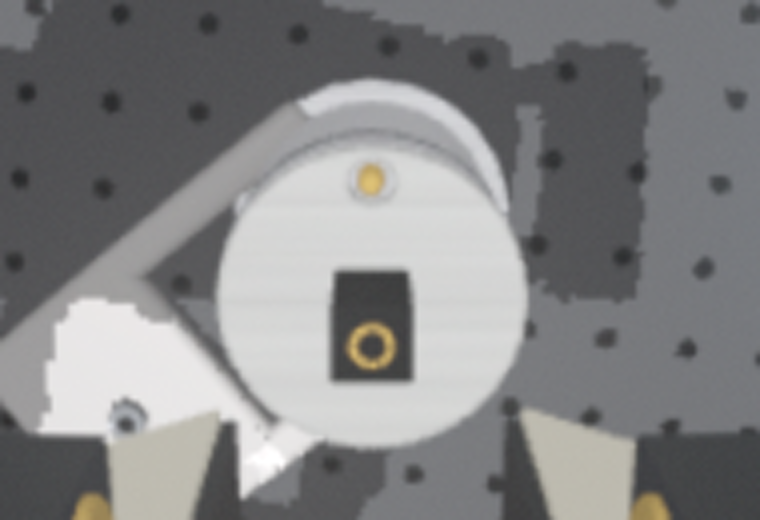

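View pics/s21.png

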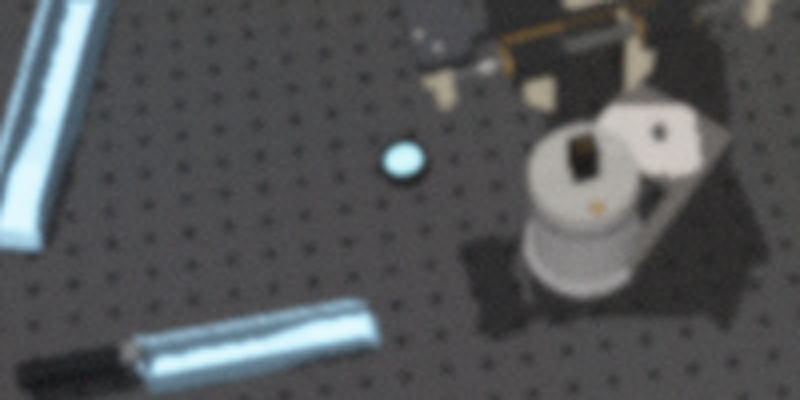

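Run:
```python
from h import *
d=np.load('w21.npz'); w=np.load('w16.npz'); p={'camera_matrix':w['K'],'tool_from_camera':w['T']}; P,R=d['P'],rot(d['R'])
f=lambda u,v:(225+(u+.5)/4-.5,130+(v+.5)/4-.5)
b=[onz(ray_w(p,f(*q),P,R),.091) for q in ((217,298),(527,298),(372,143),(372,447))]
c=np.mean(b,0); h=onz(ray_w(p,f(371,182),P,R),.091); k=onz(ray_w(p,f(371,180),P,R),.0935)
print('cap',c,'width',np.linalg.norm(b[0]-b[1]),np.linalg.norm(b[2]-b[3]),'hole',h,'pin',k)
s=observe(); print(s['contact_force'], s['time'])
hand_in()
```

```text
cap [0.46722056 0.01122423 0.091     ] width 0.06580088446475944 0.06710859393807837 hole [0.4921197  0.01477754 0.091     ] pin [0.49299884 0.01488846 0.0935    ]
[ 0.61994393 -0.78340887  0.20534829] 31.3667
the job is handed in; nothing more can be done
```

The job is done and handed in at 31.4 s of the 64 s allowed; hand-in reports no verdict.

**Scoop and balls:** I lifted the small scoop level by its handle and held its lip inside the bore. I then tilted it about the lip until empty (about 0.89 rad). It stands let go and flat on the table close to where it started. The wrist view showed the trough empty and the scene view showed no ball on the table. I did not count the four balls inside the bore directly.

**Cap:** I laid the right-most cap on the pillar with its hole over the pin, lowered it home without any nudging, and let go. My last measurement put the cap centre within about 1 mm of the bore and the hole within about 1 mm of the pin. The gripper's height at release agrees with the cap sitting flush on the 85 mm top.

**Checks that disagreed:**
- **Neural-net estimates:** they placed points up to about 5 mm away from my own measurements (more on single false reports), so I relied on wrist-camera measurements for the fit.
- **Joint 4:** a dry run of the pouring pose brought it to -0.985, close to its limit of -1, so I gripped the scoop with the tool leaning back.
- **Scene-camera overlay:** one overlay seemed to show the spout about 1 px low. The wrist view showed no slip, so I carried on.

The other things on the table were not deliberately touched, though I did not re-measure their positions at the end.

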